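# Try out the folding stay of a puppet-head case

### The job

A new folding stay has been fitted to the lid of the grey puppet-head case; try it through once. Lift the lid by its bar handle until the stay snaps locked and let go, so that the stay alone carries the lid, without pulling so hard against the taut stay that its clamp slips in the slot. Then press the stay's middle knuckle down, with no more than a light push, to break it, and lower the lid gently by hand until the case is fully shut, leaving the mug, the puppet and the hex key where they are.

Things in the scene. Friction and masses are not known exactly. Their poses are not given: they have to be found in the camera images.
- case: grey box 170 deep (its x) x 240 wide (its y) x 90 high, walls 8, fixed to the table. Origin: centre of its underside; its -x side is the front, turned roughly to the robot; z up. The lid (170 x 240 x 12, about 0.65 kg) is hinged on the far top edge. The folding stay is on the outside of its -y side.
- hinge (a point): midpoint of the lid's hinge line, which runs along the case's y axis: 85 behind the case's centre, 90 above the table
- handle (a point): middle of the round bar handle of the lid: bar 10 in diameter, 100 long, parallel to the hinge, 40 ahead of the lid's front edge in the lid's plane (free gap of 35 between bar and lid edge or case front), 210 from the hinge line; 96 above the table when shut. The point turns with the lid.
- lid (a joint): lid angle: 0 = shut, grows as it opens, locks somewhere between 1.1 and 1.53 depending on where the stay is clamped and pinned. Hinge and stay rub: after the stay is broken the lid stays put when steep, but falls if let go below about 0.8
- knuckle (a joint): angle between the two bars of the stay: about 0 folded with the lid shut, 1.99 = both bars in line, above 2.03 = over centre, locked (its stop is at 2.09). A light spring always urges it towards locked, so it snaps over by itself once the lid is drawn up to the taut stay, and a knuckle pressed only a little past centre snaps back; press it at least 30 mm down (below 1.4), then it stays broken
- stay: lower bar of the stay, steel, 79 long, 9 thick, origin at its lower pivot on the clamp; it carries the knuckle and upper bar (79 long), whose end is pinned to the side of the lid 70 from the hinge line, level with the lid's underside give or take 9 mm (it differs from case to case, and with it the lid angle at which the stay is taut)
- knob (a point): where to press the knuckle: on the axis of a horizontal round steel knob, 18 in diameter, which sticks out from the stay to the case's -y side; the knob is 65 long and this point lies 18 from its free end and 52 outside the case wall. With the lid locked open it is about 125 above the table; breaking it takes roughly 4 to 8 N, and it moves down and slightly to the back (case +x)
- clamp (a point): lower pivot of the stay, on a block clamped in a horizontal slot in the case's -y side, somewhere within 6 mm of the slot's middle. The clamp slips in the slot if the lid is forced with more than about 15 N at the handle, up against the taut stay or down against the locked one
- mug: white mug, 80 across, 95 high, origin under its centre: leave alone
- puppet: bare wire armature puppet with egg-shaped head on a base plate 70 x 80, 184 high, origin under its base: leave alone
- hexkey: bent hex key 100 long, 8 thick, lying on the table: leave alone

How it is judged:
On the way, in this order (a step that is already met when the one before it is completed fails the run):
1. the lid is up, the stay is locked over centre and carries the lid with the gripper off it (value of joint knuckle above 2.03 rad and value of joint lid above 1 rad and contact force between the fingers and case below 0.3 N), for 0.3 s.
2. the stay is broken at the knuckle while the lid is still up (value of joint knuckle below 1.7 rad and value of joint lid above 0.8 rad), for 0.1 s.
At the end, for the whole second after the job is handed in: the lid is shut (within 0.03 rad) and at rest, the stay's clamp has not slipped more than 2 mm, and mug, puppet and hex key are within 15 mm of where they were (value of joint lid below 0.03 rad and velocity of joint lid below 0.05 rad/s and distance of clamp from where it was at the start of the episode below 0.002 m and distance of each of mug, puppet, hexkey from where it was at the start of the episode below 0.015 m); the robot touches nothing.
It fails at once if the lid is let fall shut (closing faster than 1.3 rad/s when less than 0.9 rad open) (velocity of joint lid below -1.3 rad/s and value of joint lid below 0.9 rad).
It fails at once if the clamp of the stay is dragged more than 2 mm along its slot (distance of clamp from where it was at the start of the episode above 0.002 m).
It fails at once if the stay is pressed with more than 25 N (contact force between the fingers and stay above 25 N).
It fails at once if a bystander is disturbed (distance of any of mug, puppet, hexkey from where it was at the start of the episode above 0.015 m).
It also fails if it takes over 70 s, if anything falls off the work surface, if the arm or the gripper's body presses on something with over 40 N, if the wrist force passes 120 N, or if a joint passes its speed limit or range.

### The arm

A 6-joint arm with a two-finger parallel gripper is mounted at the origin on the work surface. World frame = base frame: x ahead of the robot, y to its left, z up, the work surface at z = 0. Lengths are in m, angles in rad, forces in N, time in s.
With the tool pointing down it reaches from about 0.325 to 0.85 m from the base axis. Payload 15.5 kg.
Tool frame: the origin (TCP) lies at the very end of the fingers, on their centre line; the grasp point (between the pads) lies ctrl.hold_point_z behind it (ctrl.hold_point_z is the distance from the TCP to the grasp point, in m); z points along the fingers, y is the direction in which the jaws open and shut (so a half turn about z gives the same grasp; the last joint's range is limited). The gripper opens to 91 mm and grips with 3 to 60 N. Pads are 32 mm wide; open, the fingers measure 118 mm over their backs; the gripper's body (76 mm by 178 mm) begins 60 mm behind the grasp point.
Start: joints at [-1.341, 0.494, 1.345, -0, 1.302, -0.096], TCP at [0.199, -0.592, 0.214] pointing down, gripper open.
Joint ranges: [-2.91, 2.91], [-0.82, 2.16], [0.22, 2.67], [-1.22, 4.37], [0.12, 2.79], [-3.08, 3.08]. Speed limits (rad/s): [1.89, 1.89, 2.57, 3.01, 3.01, 3.01].

### API

Orientations are given as a rotation vector (axis times angle).
In Python, from station import ctrl gives the robot as it stands.
- The arm moves only by the tool step_arm, never from a script. Its argument "rows" is a list of rows, each an object of numbers: "x", "y", "z": the shift along the tool's x, y, z each as a share of 3 cm, from -1 to 1; "ax", "ay", "az": the turn, a rotation vector about the tool's x, y, z each as a share of 0.1 rad, from -1 to 1; "gripper": the closure, from -1 (fully open) to 1 (shut). In form: [{"x": .., "y": .., "z": .., "ax": .., "ay": .., "az": .., "gripper": ..}, ...]. A call has 1 to 5 rows; each row shifts and turns the commanded pose from where the row before left it, along the tool's axes as they then stand; what a row does not reach is not made up. A row lasts 1/10 s, in which the tool goes at most 50 mm and 8.59 degrees, less where a joint would pass 70% of its speed; a pose out of reach is approached as far as the arm can. A call with a number of a shift or a turn outside -1 to 1 is refused whole. A call with a gripper value outside its range is refused whole. The fingers move at their own pace and stop on an object; "squeeze" is the grip in N (left out, the last holds). Time passes only in rows, so rows that do not move let the fingers close. It gives the time, the measured TCP pose, the force and the opening at its end, in the units of the state.
- ctrl.observe(): the state, without advancing time (a new reading comes with each control period).
- ctrl.snapshot(name): name is "side" or "top"; returns a dict with "color" (420x560x3 uint8, red, green, blue), "depth" (420x560 float32, m along the optical axis (not along the pixel's ray), 0 where there is no reading), "fx", "fy", "cx", "cy" (pixels), "rvec" (rotation vector, rad) and "tvec" (3), from world to camera coordinates, as OpenCV has them. Camera axes: x right, y down, z forward; pixel columns grow to the right and rows downward; lengths in m; the calibration is good to about 2 mm. A picture is of the moment at which its call begins.
- ctrl.close_job(): hands the job in, once; it reports no verdict.
Trained networks look in the newest picture that a camera, given by its name, has taken for a name from the list of things; names that differ only in an ending like _2 or _b are one class to them, and where a whole thing is asked for, a point or a joint stands for the part that bears it (a point fixed in the world has none). Each returns a list of dicts, best first, with "conf" (0 to 1); they miss things now and then, are a little off and sometimes report something else, mostly with a low value. They report only what shows in the picture. A call takes as long as a camera call.
- ctrl.spot_in(camera, target): "point" ([x, y, z] in m, in the coordinates of the camera as it stood for that picture, good to about 4 mm: the middle of the surface that is visible of it).
The state is a dict: "t": time; "joint_pos": joint angles; "qvel": joint speeds; "joint_torque": joint torques, N m; "tool_pos": TCP position; "eef_rot": TCP orientation; "force": force on the tool from outside, world axes, zero at the start; "moment": the same for the moment, N m; "grip_width": finger opening in m.
Only numpy, scipy, OpenCV 4.12 (cv2) and the standard library are available. Lean on these libraries where they do the work, as an engineer would, in place of code of your own. Each camera call takes 0.05 s, during which the arm holds its last target.

## Working session

There is one attempt and no reset: what is moved stays moved. The work goes in short steps, Python scripts to look and compute and a tool call to move; the robot and the scene stay as the last step left them, time stands still between calls to the robot, and variables do not carry over. Pictures are saved under pics/ and viewed, and the job is handed in when it is done.

Besides the shell and the picture viewer there is one more tool, called after "Request:" by a JSON object that holds its "method" and its "body". step_arm: Moves the arm, as the interface text tells. Shift numbers are shares of 3 cm and turn numbers shares of 0.1 rad, none past 1 either way. Its arguments: {"type":"object","properties":{"rows":{"type":"array"},"squeeze":{"type":"number"}},"required":["rows"]}

```bash
ls -la; mkdir -p pics; cat > h.py <<'E'
import numpy as np, cv2
from scipy.spatial.transform import Rotation as R
from station import ctrl
def snap(cam,fn=None):
    s=ctrl.snapshot(cam)
    if fn: cv2.imwrite('pics/'+fn,s['color'][:,:,::-1])
    return s
def c2w(s,p):
    Rm=R.from_rotvec(s['rvec']).as_matrix()
    return Rm.T@(np.asarray(p)-np.asarray(s['tvec']))
def w2px(s,p):
    Rm=R.from_rotvec(s['rvec']).as_matrix()
    q=Rm@np.asarray(p)+np.asarray(s['tvec'])
    return q[0]/q[2]*s['fx']+s['cx'], q[1]/q[2]*s['fy']+s['cy'], q[2]
def px(s,u,v):
    d=s['depth'][int(v),int(u)]
    return c2w(s,[(u-s['cx'])/s['fx']*d,(v-s['cy'])/s['fy']*d,d])
def cloud(s):
    d=s['depth'];v,u=np.mgrid[:d.shape[0],:d.shape[1]]
    P=np.stack([(u-s['cx'])/s['fx']*d,(v-s['cy'])/s['fy']*d,d],-1)
    Rm=R.from_rotvec(s['rvec']).as_matrix()
    W=(P-np.asarray(s['tvec']))@Rm
    W[d<=0]=np.nan
    return W
E
python3 - <<'E'
from h import *
print(ctrl.observe(), ctrl.hold_point_z)
for c in ('side','top'):
    s=snap(c,c+'0.png')
    np.savez(c+'0.npz',**s)
    print(c,s['fx'],s['rvec'],s['tvec'],'campos',c2w(s,[0,0,0]))
    for n in ['case','hinge','handle','lid','knuckle','stay','knob','clamp','mug','puppet','hexkey']:
        try:
            for r in ctrl.spot_in(c,n)[:3]: 
                w=c2w(s,r['point']); print(n,round(r['conf'],2),w.round(3),np.round(w2px(s,w)[:2]))
        except Exception as e: print(n,e)
E
```

```text
total 12
drwxr-xr-x  3 agent agent 4096 Dec  7 15:18 .
drwxr-xr-x 23 root  root  4096 Dec  7 15:17 ..
drwxr-xr-x  2 agent agent 4096 Dec  7 15:18 pics
{'t': 0.0, 'joint_pos': array([-1.34150525e+00,  4.94171717e-01,  1.34613650e+00,  6.71076423e-06,
        1.30249188e+00, -9.55267116e-02]), 'qvel': array([-0.00115515,  0.00066549, -0.00065715,  0.00043897,  0.00161027,
       -0.00011752]), 'joint_torque': array([ 2.93335113e-03, -8.78831506e+01, -3.81845999e+01,  7.10690394e-02,
        5.35141071e-02, -1.19808119e-04]), 'tool_pos': array([ 0.19936258, -0.59194943,  0.21334357]), 'eef_rot': array([-3.09906244e+00, -5.07784913e-01,  1.16572763e-04]), 'force': array([-0.05512041,  0.58792195,  0.77985949]), 'moment': array([ 0.03623353, -0.01036328,  0.00194732]), 'grip_width': 0.09157859571463776} 0.0188
side 509.37963437669174 [ 0.85037707 -2.32494145  1.34103769] [0.43955132 0.23766794 0.92256118] campos [-0.08505437  0.80744187  0.66454039]
case 0.66 [0.55  0.159 0.102] [239. 219.]
hinge 0.98 [0.552 0.153 0.1  ] [240. 218.]
handle 0.64 [0.577 0.128 0.104] [240. 208.]
lid 0.91 [0.
[... 224 characters left out ...]
409430345 [ 2.15297677 -2.00886762  0.24621425] [0.0168584  0.58548319 0.97695863] campos [0.32388799 0.03323311 1.09156543]
case 0.61 [0.582 0.099 0.106] [254. 207.]
hinge 0.91 [0.58  0.102 0.107] [253. 208.]
hinge 0.22 [ 0.571 -0.037  0.024] [312. 224.]
handle 0.91 [0.584 0.109 0.102] [250. 206.]
lid 0.83 [0.588 0.112 0.101] [248. 204.]
knuckle 0.76 [ 0.572 -0.036  0.025] [312. 224.]
stay 0.65 [ 0.565 -0.029  0.03 ] [309. 226.]
stay 0.49 [0.595 0.354 0.008] [152. 205.]
knob 0.71 [ 0.569 -0.033  0.026] [311. 225.]
clamp 0.74 [ 0.568 -0.026  0.028] [308. 224.]
mug 0.7 [ 0.663 -0.229  0.046] [395. 190.]
puppet 0.75 [0.596 0.353 0.007] [153. 205.]
hexkey 0.64 [ 0.465 -0.116  0.007] [343. 272.]
```

View pics/side0.png

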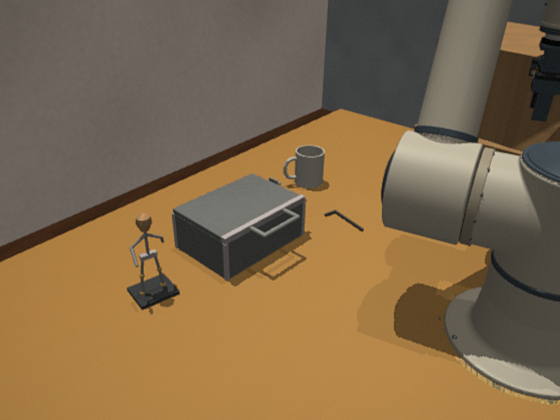

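View pics/top0.png

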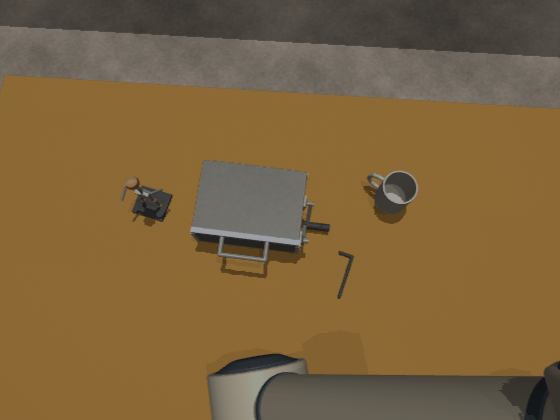

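Side view: the case is at about (240,220) with its handle at (275,222), the puppet at (150,260), the mug at (310,165) and the hex key at (345,217). Top view: the lid is at (250,205), the handle bar runs (220,257)–(267,260), the knob is at (316,227), the mug at (395,192) and the hex key at (346,272). Next I'll fit the case pose.

```bash
python3 - <<'E'
from h import *
s=dict(np.load('top0.npz'))
W=cloud(s)
m=(W[...,2]>0.094)&(W[...,2]<0.112)
m[:150]=0;m[250:]=0;m[:,:185]=0;m[:,315:]=0
P=W[m]; print(len(P),P[:,2].mean(),np.median(P[:,2]))
r=cv2.minAreaRect((P[:,:2]).astype(np.float32)*1000);print(r,cv2.boxPoints(r))
# rows: print front/back edges
for (u,v) in [(222,257),(240,258),(245,259),(265,260),(243,257),(243,260),(312,226),(318,227),(324,228),(306,205),(305,240),(308,215)]:
    print(u,v,px(s,u,v).round(4))
for v in range(252,264): print(v,[round(float(W[v,u,2]),3) for u in (228,234,240,246,252,258)])
for v in range(222,233): print(v,[round(float(W[v,u,2]),3) for u in range(304,332,2)])
E
```

```text
8055 0.10186556061471307 0.10192416020253008
((581.6560668945312, 101.00173950195312), (263.6918029785156, 204.3886260986328), 86.68901824951172) [[472.01752  -24.721817]
 [676.065    -36.526352]
 [691.2946   226.7253  ]
 [487.24713  238.52983 ]]
222 257 [ 0.4811  0.1728 -0.001 ]
240 258 [0.4672 0.1208 0.0992]
245 259 [0.4664 0.1101 0.0948]
265 260 [0.4668 0.0662 0.0983]
243 257 [0.4695 0.1142 0.1018]
243 260 [ 0.4776  0.1221 -0.0027]
312 226 [ 0.566  -0.0367  0.0247]
318 227 [ 0.5637 -0.0508  0.0284]
324 228 [ 0.5632 -0.0654  0.0244]
306 205 [ 0.625  -0.0213 -0.0057]
305 240 [ 0.5194 -0.0188  0.0853]
308 215 [ 0.5832 -0.0239  0.0609]
252 [0.0, 0.003, -0.002, 0.003, 0.003, nan]
253 [0.101, -0.001, -0.002, 0.002, 0.0, 0.0]
254 [0.099, 0.1, -0.006, 0.002, 0.001, -0.0]
255 [0.101, 0.096, 0.102, 0.101, -0.001, 0.0]
256 [0.102, 0.101, 0.101, 0.101, 0.096, 0.001]
257 [0.095, 0.098, 0.102, 0.102, 0.1, 0.1]
258 [-0.003, 0.099, 0.099, 0.102, 0.099, 0.101]
259 [-0.003, -0.003, -0.005, 0.099, 0.102, 0.101]
260 [-0.001, -0.001, -0.0, -0.002, 0.099, 0.1]
261 [0.001, -0.002, -0.002, 0.001, -0.0, 0
[... 532 characters left out ...]
27, 0.029, 0.027, 0.025, 0.029, 0.029, 0.029, 0.029, 0.028, 0.031, 0.024, 0.029, -0.001]
227 [0.041, 0.028, 0.028, 0.022, 0.028, 0.023, 0.025, 0.028, 0.022, 0.029, 0.027, 0.029, 0.028, 0.0]
228 [0.04, 0.02, 0.02, 0.023, 0.025, 0.023, 0.022, 0.027, 0.024, 0.029, 0.024, 0.027, 0.026, -0.001]
229 [0.047, 0.0, 0.003, 0.016, 0.017, 0.021, 0.021, 0.023, 0.026, 0.027, 0.026, 0.024, 0.024, -0.002]
230 [0.052, -0.002, -0.0, -0.002, 0.002, -0.003, 0.001, 0.018, 0.02, 0.025, 0.021, 0.021, 0.022, -0.002]
231 [nan, 0.003, -0.0, 0.002, 0.004, -0.0, 0.003, 0.001, -0.002, 0.001, 0.001, 0.016, 0.02, nan]
232 [0.058, -0.001, -0.002, -0.0, -0.001, 0.001, 0.0, -0.002, -0.003, -0.002, 0.001, 0.001, -0.0, -0.004]
```

```bash
python3 - <<'E'
import cv2
i=cv2.imread('pics/top0.png')[150:280,180:360]; cv2.imwrite('pics/topc.png',cv2.resize(i,None,fx=4.4,fy=4.4,interpolation=cv2.INTER_CUBIC))
E
```

```text
(no output)
```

View pics/topc.png

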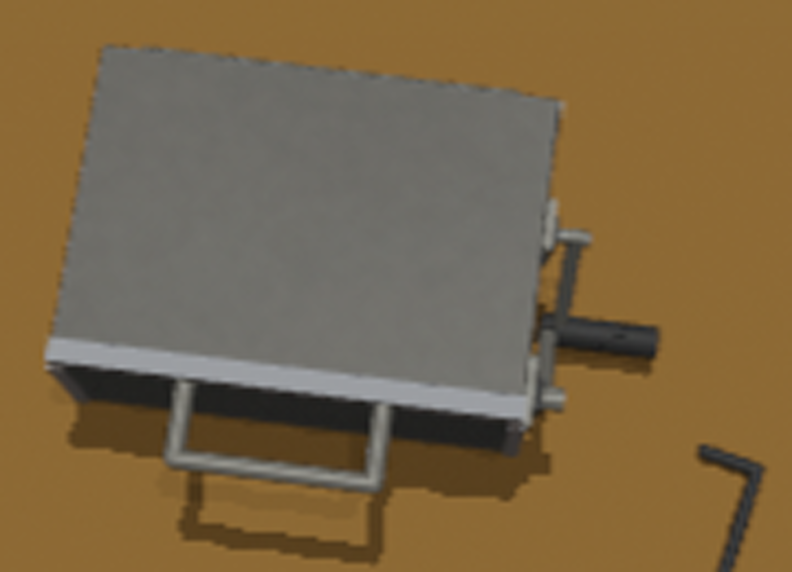

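```bash
python3 - <<'E'
from h import *
s=dict(np.load('top0.npz'))
W=cloud(s)
m=((W[...,2]>0.094)&(W[...,2]<0.110)).astype(np.uint8)
m[:150]=0;m[270:]=0;m[:,:185]=0;m[:,320:]=0
o=cv2.morphologyEx(m,cv2.MORPH_OPEN,np.ones((9,9),np.uint8))
# per-pixel project onto z=0.102 plane by ray
def ray(u,v,z):
    Rm=R.from_rotvec(s['rvec']).as_matrix();c=c2w(s,[0,0,0])
    d=np.array([(u-s['cx'])/s['fx'],(v-s['cy'])/s['fy'],1])@Rm
    return c+d*(z-c[2])/d[2]
c=max(cv2.findContours(o,0,2)[0],key=cv2.contourArea)[:,0]
P=np.array([ray(u,v,.102)[:2] for u,v in c])
r=cv2.minAreaRect((P*1000).astype(np.float32));print(r);print(cv2.boxPoints(r))
h=m.copy();h[:251]=0
vs,us=np.nonzero(h);H=np.array([ray(u,v,.1)[:2] for u,v in zip(us,vs)])
bar=H[H[:,0]<0.478]
r2=cv2.minAreaRect((bar*1000).astype(np.float32));print('bar',r2,bar.mean(0))
vx=cv2.fitLine((bar*1000).astype(np.float32),2,0,.01,.01).ravel();print(vx)
k=(W[...,2]>0.012)&(W[...,2]<0.036);k[:215]=0;k[235:]=0;k[:,:312]=0;k[:,335:]=0
K=W[k];print('knob',cv2.minAreaRect((K[:,:2]*1000).astype(np.float32)),K.mean(0),np.percentile(K,[1,99],axis=0))
x=W[(W[...,2]>0.01)];x=x[(x[:,1]<-.1)];print('mug',np.nanpercentile(x,[1,99],axis=0))
E
```

```text
((594.2506103515625, 111.24610137939453), (240.06639099121094, 172.3916473388672), 86.58479309082031)
[[501.0573    -3.439125]
 [673.1428   -13.708717]
 [687.4439   225.93134 ]
 [515.3584   236.20093 ]]
bar ((470.4057312011719, 117.94273376464844), (14.263236999511719, 107.86183166503906), 0.027196675539016724) [0.47052122 0.1156576 ]
[3.8588792e-02 9.9925518e-01 4.7052124e+02 1.1565760e+02]
knob ((566.9823608398438, -56.03499984741211), (41.125221252441406, 17.40076446533203), 83.89918518066406) [ 0.56587654 -0.0560417   0.02533069] [[ 0.55758676 -0.07651763  0.01755325]
 [ 0.57572907 -0.03631817  0.03088749]]
mug [[ 0.25910815 -0.26065837  0.01822001]
 [ 0.6901896  -0.10112915  0.7757575 ]]
```

```bash
cat > plan.py <<'E'
import sys
from h import *
C=np.array([0.594,0.111]); YAW=-0.0596
cx=np.array([np.cos(YAW),np.sin(YAW),0]);cy=np.array([-np.sin(YAW),np.cos(YAW),0])
def case2w(p): return np.array([C[0],C[1],0])+p[0]*cx+p[1]*cy+np.array([0,0,p[2]])
def w2case(p): d=np.array(p)-np.array([C[0],C[1],0]); return np.array([d@cx,d@cy,d[2]])
Rt=np.stack([cy,cx,[0,0,-1]],1)  # desired tool orientation
def plan(target,n=None,R0=None,p0=None,Rtgt=Rt):
    o=ctrl.observe()
    p=np.array(o['tool_pos']) if p0 is None else p0; Rm=R.from_rotvec(o['eef_rot']).as_matrix() if R0 is None else R0
    rv=R.from_matrix(Rm.T@Rtgt).as_rotvec()
    na=np.abs(rv).max()/0.1; nd=np.linalg.norm(target-p)/0.03
    n=n or int(np.ceil(max(na,nd)))
    out=[]
    for i in range(n):
        rem=target-p; sh=Rm.T@rem/(n-i)/0.03; rv=R.from_matrix(Rm.T@Rtgt).as_rotvec()/0.1
        tr=rv/max(1,n-i) if abs(rv).max()<=1 else rv/max(abs(rv).max(),1)
        sh=np.round(np.clip(sh,-1,1),2);tr=np.round(tr,2)
        out.append((sh,tr)); p=p+Rm@sh*0.03; Rm=Rm@R.from_rotvec(tr*0.1).as_matrix()
    for i,(a,b) in enumerate(out): print(i,a.tolist(),b.tolist())
    print('end',p)
E
python3 - <<'E'
from plan import *
H=case2w([-0.125,0,0.096]);print('handle',H,'hinge',case2w([.085,0,.09]), 'knob~',w2case([0.567,-.056,.02]))
plan(H+[0,0,0.09],26)
E
```

```text
handle [0.46922194 0.11844559 0.096     ] hinge [0.67884908 0.105937   0.09      ] knob~ [-0.01700475 -0.16831173  0.02      ]
0 [0.62, -0.75, 0.04] [-0.0, -0.0, -1.0]
1 [0.69, -0.69, 0.04] [-0.0, -0.0, -1.0]
2 [0.76, -0.62, 0.04] [-0.0, -0.0, -1.0]
3 [0.81, -0.54, 0.04] [-0.0, -0.0, -1.0]
4 [0.86, -0.45, 0.04] [-0.0, -0.0, -1.0]
5 [0.9, -0.36, 0.03] [-0.0, -0.0, -1.0]
6 [0.94, -0.27, 0.04] [-0.0, -0.0, -1.0]
7 [0.96, -0.18, 0.03] [-0.0, -0.0, -1.0]
8 [0.97, -0.08, 0.04] [-0.0, -0.0, -1.0]
9 [0.97, 0.02, 0.03] [-0.0, -0.0, -1.0]
10 [0.97, 0.11, 0.04] [-0.0, -0.0, -1.0]
11 [0.95, 0.21, 0.03] [-0.0, -0.0, -0.06]
12 [0.95, 0.22, 0.04] [-0.0, -0.0, -0.06]
13 [0.95, 0.22, 0.03] [-0.0, -0.0, -0.06]
14 [0.95, 0.23, 0.04] [-0.0, -0.0, -0.06]
15 [0.95, 0.23, 0.03] [-0.0, -0.0, -0.06]
16 [0.95, 0.24, 0.04] [-0.0, -0.0, -0.06]
17 [0.94, 0.24, 0.03] [-0.0, -0.0, -0.06]
18 [0.94, 0.25, 0.04] [-0.0, -0.0, -0.06]
19 [0.94, 0.25, 0.03] [-0.0, -0.0, -0.05]
20 [0.94, 0.26, 0.04] [-0.0, -0.0, -0.06]
21 [0.94, 0.27, 0.03] [-0.0, -0.0, -0.05]
22 [0.94, 0.27, 0.04] [-0.0, -0.0, -0.06]
23 [0.93, 0.27, 0.03] [-0.0, -0.0, -0.05]
24 [0.93, 0.28, 0.04] [-0.0, -0.0, -0.06]
25 [0.94, 0.29, 0.03] [-0.0, -0.0, -0.05]
end [0.46927745 0.11856825 0.18600759]
```

Request:
{"method": "step_arm", "body": {"rows": [{"x":0.62,"y":-0.75,"z":0,"az":-1,"gripper":0.3},{"x":0.69,"y":-0.69,"az":-1,"gripper":0.3},{"x":0.76,"y":-0.62,"az":-1,"gripper":0.3},{"x":0.81,"y":-0.54,"az":-1,"gripper":0.3},{"x":0.86,"y":-0.45,"az":-1,"gripper":0.3}], "squeeze": 12}}

```text
validation failed for argument at $.ro...
```

Request:
{"method": "step_arm", "body": {"rows": [{"x":0.9,"y":-0.36,"az":-1,"gripper":0.3},{"x":0.94,"y":-0.27,"az":-1,"gripper":0.3},{"x":0.96,"y":-0.18,"az":-1,"gripper":0.3},{"x":0.97,"y":-0.08,"az":-1,"gripper":0.3},{"x":0.97,"y":0.02,"az":-1,"gripper":0.3}]}}

```text
validation failed for argument at $.ro...
```

Request:
{"method": "step_arm", "body": {"rows": [{"x":0.97,"y":0.11,"az":-1,"gripper":0.3},{"x":0.95,"y":0.21,"az":-0.8,"gripper":0.3},{"x":0.95,"y":0.22,"gripper":0.3},{"x":0.95,"y":0.22,"gripper":0.3},{"x":0.95,"y":0.23,"gripper":0.3}]}}

```text
validation failed for argument at $.ro...
```

```bash
python3 - <<'E'
from plan import *
o=ctrl.observe();print(o['t'],o['tool_pos'],o['grip_width'],o['force'],o['joint_pos'])
plan(case2w([-0.125,0,0.096+.07]))
E
```

```text
1.2 [ 0.19945653 -0.59231763  0.21389279] 0.09108200399012502 [-0.01309401 -0.31236465  0.17850923] [-1.34147462e+00  4.93634085e-01  1.34550287e+00 -2.63895054e-05
  1.30249627e+00 -9.54958855e-02]
0 [0.62, -0.75, 0.06] [-0.0, -0.0, -1.0]
1 [0.69, -0.69, 0.06] [-0.0, -0.0, -1.0]
2 [0.76, -0.62, 0.06] [-0.0, -0.0, -1.0]
3 [0.81, -0.54, 0.06] [-0.0, -0.0, -1.0]
4 [0.86, -0.45, 0.06] [-0.0, -0.0, -1.0]
5 [0.9, -0.36, 0.06] [-0.0, -0.0, -1.0]
6 [0.94, -0.27, 0.06] [-0.0, -0.0, -1.0]
7 [0.96, -0.18, 0.06] [-0.0, -0.0, -1.0]
8 [0.97, -0.08, 0.06] [-0.0, -0.0, -1.0]
9 [0.97, 0.02, 0.06] [-0.0, -0.0, -1.0]
10 [0.97, 0.11, 0.06] [-0.0, -0.0, -1.0]
11 [0.95, 0.21, 0.06] [-0.0, -0.0, -0.06]
12 [0.95, 0.22, 0.06] [-0.0, -0.0, -0.06]
13 [0.95, 0.22, 0.06] [-0.0, -0.0, -0.06]
14 [0.95, 0.23, 0.06] [-0.0, -0.0, -0.06]
15 [0.95, 0.23, 0.06] [-0.0, -0.0, -0.06]
16 [0.95, 0.24, 0.06] [-0.0, -0.0, -0.06]
17 [0.94, 0.24, 0.06] [-0.0, -0.0, -0.06]
18 [0.94, 0.25, 0.06] [-0.0, -0.0, -0.06]
19 [0.94, 0.25, 0.07] [-0.0, -0.0, -0.05]
20 [0.94, 0.26, 0.06] [-0.0, -0.0, -0.06]
21 [0.94, 0.27, 0.07] [-0.0, -0.0, -0.05]
22 [0.94, 0.27, 0.06] [-0.0, -0.0, -0.06]
23 [0.93, 0.27, 0.07] [-0.0, -0.0, -0.05]
24 [0.93, 0.28, 0.06] [-0.0, -0.0, -0.06]
25 [0.94, 0.29, 0.07] [-0.0, -0.0, -0.05]
end [0.46927677 0.11856893 0.16590759]
```

The rows were refused, most likely because every key is required. I'll send full rows.

Request:
{"method": "step_arm", "body": {"rows": [{"x":0.62,"y":-0.75,"z":0,"ax":0,"ay":0,"az":-1,"gripper":0.3},{"x":0.69,"y":-0.69,"z":0,"ax":0,"ay":0,"az":-1,"gripper":0.3},{"x":0.76,"y":-0.62,"z":0,"ax":0,"ay":0,"az":-1,"gripper":0.3},{"x":0.81,"y":-0.54,"z":0,"ax":0,"ay":0,"az":-1,"gripper":0.3},{"x":0.86,"y":-0.45,"z":0,"ax":0,"ay":0,"az":-1,"gripper":0.3}], "squeeze": 12}}

```text
t: 1.7
tool_pos: [0.2515, -0.4545, 0.214]
eef_rot: [2.876, 1.265, 0.0]
force: [0.7, -0.3, -0.4]
grip_width: 0.0539
```

Request:
{"method": "step_arm", "body": {"rows": [{"x":0.9,"y":-0.36,"z":0,"ax":0,"ay":0,"az":-1,"gripper":0.3},{"x":0.94,"y":-0.27,"z":0,"ax":0,"ay":0,"az":-1,"gripper":0.3},{"x":0.96,"y":-0.18,"z":0,"ax":0,"ay":0,"az":-1,"gripper":0.3},{"x":0.97,"y":-0.08,"z":0,"ax":0,"ay":0,"az":-1,"gripper":0.3},{"x":0.97,"y":0.02,"z":0,"ax":0,"ay":0,"az":-1,"gripper":0.3}]}}

```text
t: 2.2
tool_pos: [0.3036, -0.3181, 0.214]
eef_rot: [2.473, 1.937, 0.0]
force: [0.8, -1.2, -0.6]
grip_width: 0.0321
```

Request:
{"method": "step_arm", "body": {"rows": [{"x":0.97,"y":0.11,"z":0,"ax":0,"ay":0,"az":-1,"gripper":0.3},{"x":0.95,"y":0.21,"z":0,"ax":0,"ay":0,"az":-0.8,"gripper":0.3},{"x":0.95,"y":0.22,"z":0,"ax":0,"ay":0,"az":0,"gripper":0.3},{"x":0.95,"y":0.22,"z":0,"ax":0,"ay":0,"az":0,"gripper":0.3},{"x":0.95,"y":0.23,"z":0,"ax":0,"ay":0,"az":0,"gripper":0.3}]}}

```text
t: 2.7
tool_pos: [0.3499, -0.1794, 0.2141]
eef_rot: [2.293, 2.146, 0.0]
force: [0.7, -0.1, 0.2]
grip_width: 0.0319
```

```bash
python3 - <<'E'
from plan import *
o=ctrl.observe();print(o['t'],o['tool_pos'],o['grip_width'],o['force'],o['joint_pos'])
plan(case2w([-0.125,0,0.096+.07]))
E
```

```text
2.7 [ 0.34990441 -0.17939882  0.21407096] 0.03192423674928152 [ 0.66365597 -0.14228724  0.22450835] [-6.25942394e-01  1.65775994e-01  1.87253449e+00  2.72955139e-05
  1.10280006e+00 -5.59807073e-01]
0 [0.92, 0.3, 0.15] [0.0, 0.0, -0.01]
1 [0.92, 0.3, 0.15] [0.0, 0.0, -0.01]
2 [0.92, 0.3, 0.14] [0.0, 0.0, -0.01]
3 [0.93, 0.3, 0.15] [0.0, 0.0, -0.0]
4 [0.92, 0.31, 0.14] [0.0, 0.0, -0.01]
5 [0.92, 0.31, 0.15] [0.0, 0.0, -0.0]
6 [0.93, 0.3, 0.14] [0.0, 0.0, -0.01]
7 [0.92, 0.31, 0.15] [0.0, 0.0, -0.0]
8 [0.93, 0.31, 0.14] [0.0, 0.0, -0.01]
9 [0.92, 0.3, 0.15] [0.0, 0.0, -0.0]
10 [0.93, 0.31, 0.14] [0.0, 0.0, -0.01]
end [0.46929441 0.11850521 0.16604104]
```

Request:
{"method": "step_arm", "body": {"rows": [{"x":0.92,"y":0.3,"z":0.1,"ax":0,"ay":0,"az":0,"gripper":0.3},{"x":0.92,"y":0.3,"z":0.1,"ax":0,"ay":0,"az":0,"gripper":0.3},{"x":0.92,"y":0.3,"z":0.1,"ax":0,"ay":0,"az":0,"gripper":0.3},{"x":0.92,"y":0.3,"z":0.1,"ax":0,"ay":0,"az":0,"gripper":0.3},{"x":0.92,"y":0.3,"z":0.1,"ax":0,"ay":0,"az":0,"gripper":0.3}]}}

```text
t: 3.2
tool_pos: [0.4041, -0.0446, 0.199]
eef_rot: [2.293, 2.147, 0.0]
force: [1.4, 0.4, 0.1]
grip_width: 0.0321
```

Request:
{"method": "step_arm", "body": {"rows": [{"x":0.92,"y":0.3,"z":0.1,"ax":0,"ay":0,"az":0,"gripper":0.3},{"x":0.92,"y":0.3,"z":0.1,"ax":0,"ay":0,"az":0,"gripper":0.3},{"x":0.92,"y":0.3,"z":0.1,"ax":0,"ay":0,"az":0,"gripper":0.3},{"x":0.92,"y":0.3,"z":0.1,"ax":0,"ay":0,"az":0,"gripper":0.3},{"x":0.92,"y":0.3,"z":0.1,"ax":0,"ay":0,"az":0,"gripper":0.3}]}}

```text
t: 3.7
tool_pos: [0.4581, 0.0902, 0.1839]
eef_rot: [2.293, 2.147, 0.001]
force: [1.4, -0.3, 0.3]
grip_width: 0.0316
```

```bash
python3 - <<'E'
from plan import *
s=snap('side','side1.png')
i=s['color'][100:310,150:430,::-1]; cv2.imwrite('pics/side1c.png',cv2.resize(i,None,fx=2.8,fy=2.8))
o=ctrl.observe();print(o['t'],o['tool_pos'],o['eef_rot'],o['grip_width'],o['force'])
plan(case2w([-0.125,0,0.096+.03]))
plan(case2w([-0.125,0,0.096-.019]))
E
```

```text
3.75 [0.45958688 0.09309956 0.18367397] [-2.29303845 -2.14740984 -0.00302525] 0.03180703671762658 [ 0.59862594  0.97809234 -0.97222252]
0 [0.29, 0.09, 0.64] [0.0, -0.0, -0.02]
1 [0.29, 0.09, 0.64] [0.01, -0.01, -0.02]
2 [0.28, 0.08, 0.64] [0.0, -0.0, -0.02]
end [0.46906996 0.11841047 0.12611012]
0 [0.21, 0.07, 0.89] [0.0, -0.0, -0.01]
1 [0.22, 0.06, 0.89] [0.0, -0.0, -0.02]
2 [0.21, 0.07, 0.89] [0.01, -0.01, -0.01]
3 [0.22, 0.06, 0.89] [0.0, -0.0, -0.02]
end [0.46912923 0.11846971 0.0769126 ]
```

View pics/side1c.png

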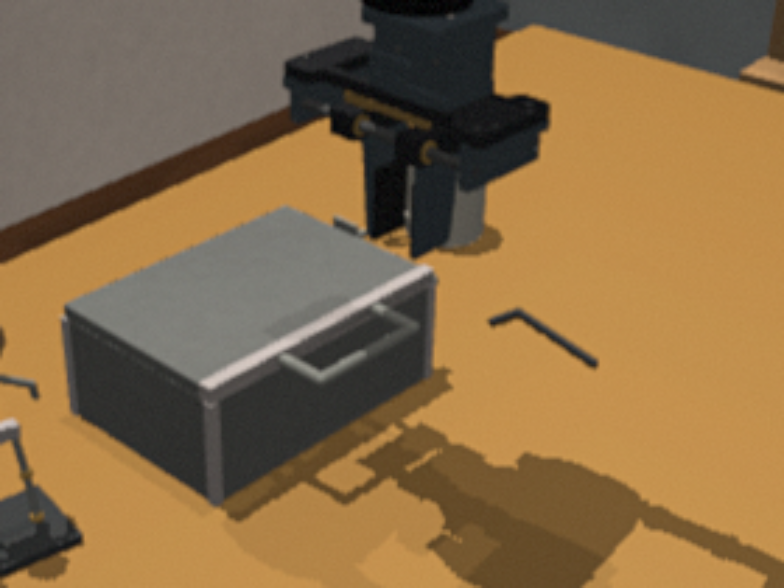

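The side view shows the open fingers above and to the right of the handle, with the jaws opening along the case's depth as intended. Next I'll align and go down.

Request:
{"method": "step_arm", "body": {"rows": [{"x":0.42,"y":0.13,"z":0.5,"ax":0,"ay":0,"az":-0.05,"gripper":0.3},{"x":0.42,"y":0.13,"z":0.5,"ax":0,"ay":0,"az":-0.05,"gripper":0.3},{"x":0,"y":0,"z":0.5,"ax":0,"ay":0,"az":0,"gripper":0.3},{"x":0,"y":0,"z":0,"ax":0,"ay":0,"az":0,"gripper":0.3}]}}

```text
t: 4.15
tool_pos: [0.4661, 0.1138, 0.1376]
eef_rot: [-2.281, -2.158, 0.003]
force: [-0.2, -0.1, 0.3]
grip_width: 0.0321
```

```bash
python3 - <<'E'
from plan import *
o=ctrl.observe();print(o['t'],o['tool_pos'],o['eef_rot'],o['grip_width'],o['force'],w2case(o['tool_pos']))
s=snap('top','top2.png')
i=s['color'][150:300,160:360,::-1]; cv2.imwrite('pics/top2c.png',cv2.resize(i,None,fx=3.9,fy=3.9))
E
```

```text
4.15 [0.46611021 0.11377663 0.13758097] [-2.28089266 -2.15798849  0.00345204] 0.032094581569023395 [-0.22364576 -0.09527415  0.29593097] [-0.1278281  -0.00484602  0.13758097]
```

View pics/top2c.png

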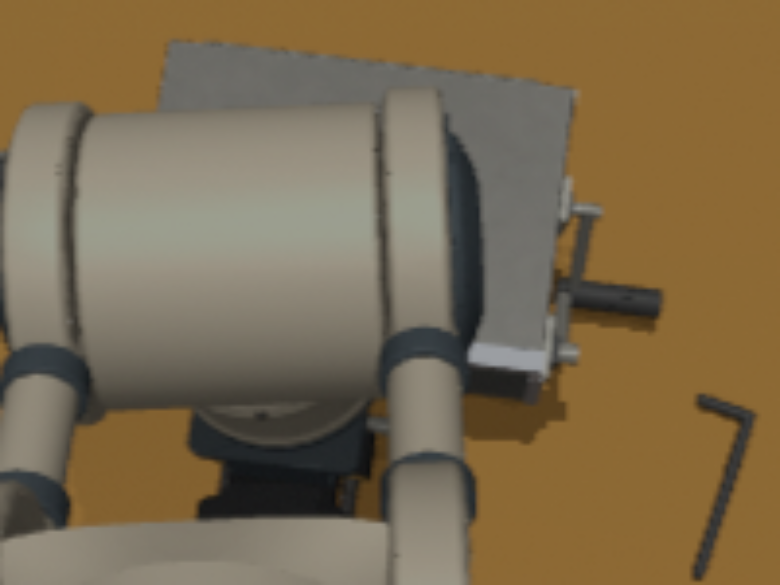

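The arm hides the handle in the top view, so I'll use numbers here. The tool is 3 mm short and 5 mm to the side. I'll correct that and descend 60 mm.

Request:
{"method": "step_arm", "body": {"rows": [{"x":0.16,"y":0.1,"z":0,"ax":0,"ay":0,"az":0,"gripper":0.3},{"x":0,"y":0,"z":0.67,"ax":0,"ay":0,"az":0,"gripper":0.3},{"x":0,"y":0,"z":0.67,"ax":0,"ay":0,"az":0,"gripper":0.3},{"x":0,"y":0,"z":0.67,"ax":0,"ay":0,"az":0,"gripper":0.3},{"x":0,"y":0,"z":0,"ax":0,"ay":0,"az":0,"gripper":0.3}]}}

```text
t: 4.7
tool_pos: [0.4698, 0.1182, 0.0777]
eef_rot: [-2.282, -2.157, 0.003]
force: [-1.0, -0.6, -0.4]
grip_width: 0.0316
```

```bash
python3 - <<'E'
from plan import *
s=snap('side','side2.png')
i=s['color'][100:310,150:430,::-1]; cv2.imwrite('pics/side2c.png',cv2.resize(i,None,fx=2.8,fy=2.8))
o=ctrl.observe();print(o['t'],o['tool_pos'],o['eef_rot'],o['grip_width'],o['force'],w2case(o['tool_pos']))
E
```

```text
4.75 [0.47030352 0.11825389 0.07876947] [-2.28267011e+00 -2.15766203e+00  1.13004430e-03] 0.03186736464913933 [0.70031773 0.60515711 0.29597483] [-0.12390893 -0.00012693  0.07876947]
```

View pics/side2c.png

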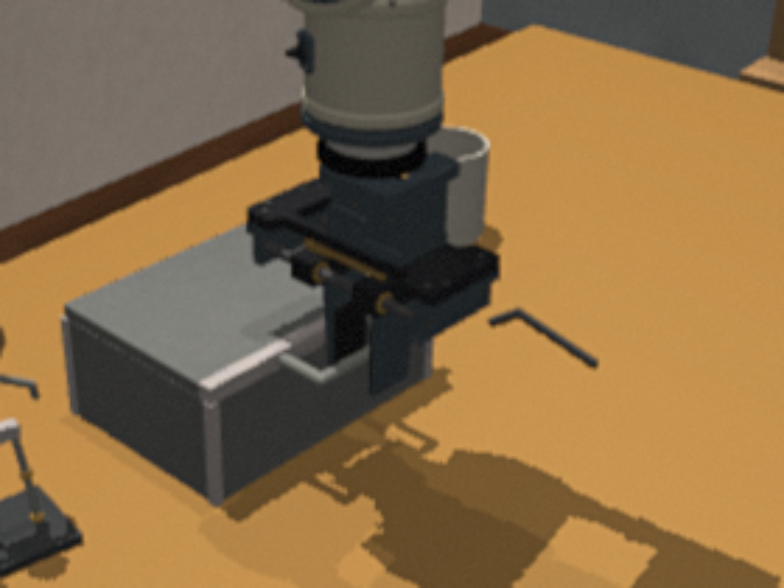

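The bar sits between the two fingers with clear space to the lid edge. Closing now.

Request:
{"method": "step_arm", "body": {"rows": [{"x":0,"y":0,"z":0,"ax":0,"ay":0,"az":0,"gripper":0.6},{"x":0,"y":0,"z":0,"ax":0,"ay":0,"az":0,"gripper":1},{"x":0,"y":0,"z":0,"ax":0,"ay":0,"az":0,"gripper":1},{"x":0,"y":0,"z":0,"ax":0,"ay":0,"az":0,"gripper":1}], "squeeze": 12}}

```text
t: 5.15
tool_pos: [0.4711, 0.1183, 0.0794]
eef_rot: [2.282, 2.158, 0.002]
force: [0.1, 0.6, 8.9]
grip_width: 0.0096
```

Request:
{"method": "step_arm", "body": {"rows": [{"x":0,"y":0,"z":-0.15,"ax":0,"ay":0,"az":0,"gripper":1},{"x":0,"y":0,"z":-0.2,"ax":0,"ay":0,"az":0,"gripper":1}]}}

```text
t: 5.35
tool_pos: [0.4716, 0.1183, 0.0896]
eef_rot: [2.282, 2.157, 0.003]
force: [9.2, -1.2, -4.9]
grip_width: 0.01
```

Request:
{"method": "step_arm", "body": {"rows": [{"x":0,"y":0,"z":0,"ax":0,"ay":0,"az":0,"gripper":1}]}}

```text
t: 5.45
tool_pos: [0.4717, 0.1183, 0.0901]
eef_rot: [2.282, 2.157, 0.003]
force: [6.1, -0.7, -1.9]
grip_width: 0.0095
```

```bash
cat > arc.py <<'E'
import sys
from plan import *
HX=0.0875; r=.2101; ph=.0286
def hp(th): return np.array([HX-r*np.cos(th+ph), .09+r*np.sin(th+ph)])
def lidang(off): # from tool
    c=w2case(ctrl.observe()['tool_pos']); return c, np.arctan2(c[2]+off-.09, HX-c[0])-ph, np.hypot(c[2]+off-.09, HX-c[0])
def arc(t0,t1,n):
    q=hp(t0)
    for i in range(n):
        t=t0+(t1-t0)*(i+1)/n; d=(hp(t)-q)/.03; y,z=round(d[0],2),round(-d[1],2)
        q=q+np.array([y,-z])*.03; print(round(t,3),'y',y,'z',z)
E
python3 - <<'E'
from arc import *
o=ctrl.observe();print(o['t'],o['tool_pos'],o['force'],lidang(.0172)[1:],lidang(.018)[1:])
s=snap('side','side3.png')
i=s['color'][100:310,150:430,::-1]; cv2.imwrite('pics/side3c.png',cv2.resize(i,None,fx=2.8,fy=2.8))
arc(.055,.95,14)
E
```

```text
5.45 [0.47165573 0.1183137  0.09011452] [ 6.10527286 -0.67758269 -1.89719817] (np.float64(0.05363959359671683), np.float64(0.2107750486050169)) (np.float64(0.05742108423698564), np.float64(0.21084227362876568))
0.119 y 0.05 z -0.44
0.183 y 0.08 z -0.45
0.247 y 0.11 z -0.43
0.311 y 0.13 z -0.43
0.375 y 0.17 z -0.41
0.439 y 0.19 z -0.41
0.502 y 0.21 z -0.39
0.566 y 0.24 z -0.38
0.63 y 0.26 z -0.36
0.694 y 0.29 z -0.35
0.758 y 0.3 z -0.32
0.822 y 0.33 z -0.31
0.886 y 0.35 z -0.28
0.95 y 0.36 z -0.27
```

View pics/side3c.png

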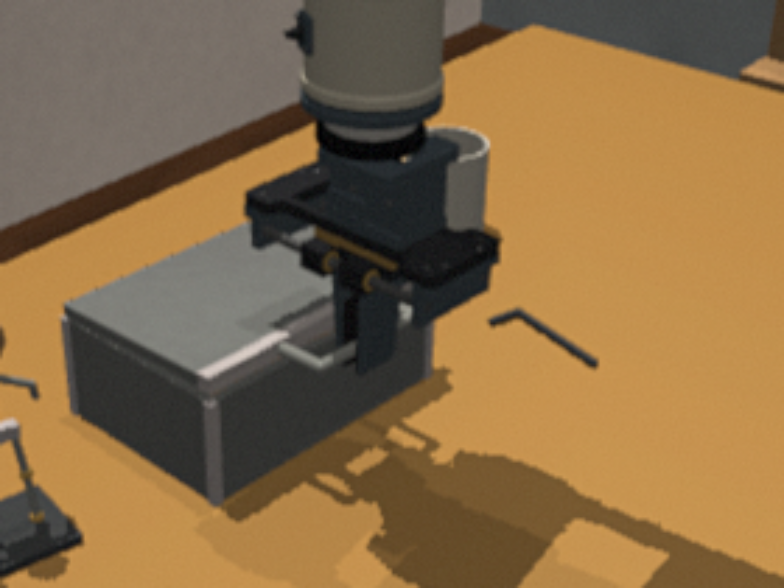

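The lid front edge is visibly raised by about 1 cm and the grip is holding. I'll continue along the arc.

Request:
{"method": "step_arm", "body": {"rows": [{"x":0,"y":0.09,"z":-0.44,"ax":0,"ay":0,"az":0,"gripper":1},{"x":0,"y":0.1,"z":-0.45,"ax":0,"ay":0,"az":0,"gripper":1},{"x":0,"y":0.11,"z":-0.43,"ax":0,"ay":0,"az":0,"gripper":1},{"x":0,"y":0.13,"z":-0.43,"ax":0,"ay":0,"az":0,"gripper":1}]}}

```text
t: 5.9
tool_pos: [0.4821, 0.1176, 0.142]
eef_rot: [-2.282, -2.157, 0.002]
force: [0.3, 2.1, -4.8]
grip_width: 0.0094
```

```bash
python3 - <<'E'
from arc import *
o=ctrl.observe();print(o['t'],o['tool_pos'],o['force'],o['qvel'].round(2),lidang(.0172))
E
```

```text
5.9 [0.48208151 0.11764248 0.14204104] [ 0.30461686  2.09713533 -4.76262057] [-0.01 -0.15 -0.23 -0.    0.37 -0.01] (array([-1.12115431e-01, -3.57086035e-05,  1.42041045e-01]), np.float64(0.3052856522582382), np.float64(0.21128332308819267))
```

Request:
{"method": "step_arm", "body": {"rows": [{"x":0,"y":0.17,"z":-0.41,"ax":0,"ay":0,"az":0,"gripper":1},{"x":0,"y":0.19,"z":-0.41,"ax":0,"ay":0,"az":0,"gripper":1},{"x":0,"y":0.21,"z":-0.39,"ax":0,"ay":0,"az":0,"gripper":1},{"x":0,"y":0.24,"z":-0.38,"ax":0,"ay":0,"az":0,"gripper":1},{"x":0,"y":0.26,"z":-0.36,"ax":0,"ay":0,"az":0,"gripper":1}]}}

```text
t: 6.4
tool_pos: [0.5116, 0.1159, 0.2002]
eef_rot: [-2.279, -2.155, 0.008]
force: [-17.5, 2.8, 8.6]
grip_width: 0.0099
```

Request:
{"method": "step_arm", "body": {"rows": [{"x":0,"y":0.29,"z":-0.35,"ax":0,"ay":0,"az":0,"gripper":1},{"x":0,"y":0.3,"z":-0.32,"ax":0,"ay":0,"az":0,"gripper":1}]}}

```text
t: 6.6
tool_pos: [0.5289, 0.115, 0.2205]
eef_rot: [-2.278, -2.155, 0.009]
force: [-24.5, 2.1, 18.6]
grip_width: 0.0114
```

```bash
python3 - <<'E'
from arc import *
o=ctrl.observe();print(o['t'],o['tool_pos'],o['force'],o['qvel'].round(2),lidang(.0172))
s=snap('side','side4.png');
i=s['color'][60:310,150:430,::-1]; cv2.imwrite('pics/side4c.png',cv2.resize(i,None,fx=2.4,fy=2.4))
E
```

```text
6.6 [0.52894722 0.11495864 0.22054665] [-24.45239448   2.077442    18.64750015] [-0.03  0.02 -0.34 -0.    0.31 -0.03] (array([-6.51730675e-02,  7.67611754e-05,  2.20546650e-01]), np.float64(0.7404011837127692), np.float64(0.21245737957617364))
```

View pics/side4c.png

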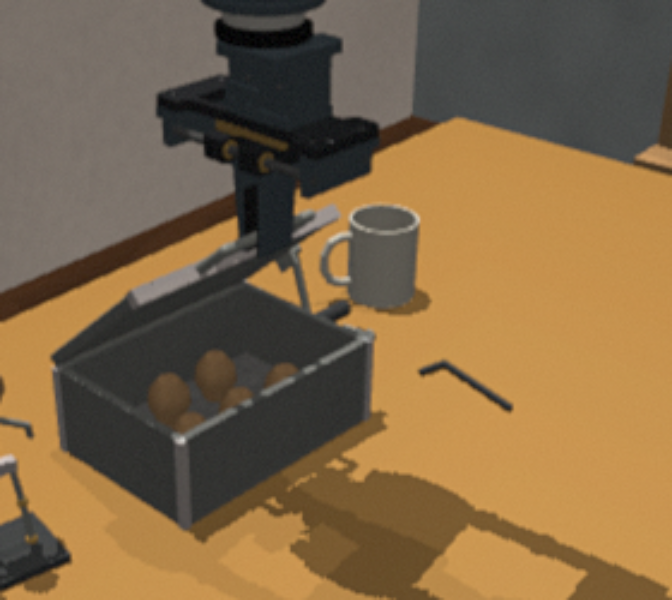

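Forces have built up radially, about 30 N pushing the tool outward from the hinge, so my arc is too tight. I'll ease outward.

Request:
{"method": "step_arm", "body": {"rows": [{"x":0,"y":-0.1,"z":-0.09,"ax":0,"ay":0,"az":0,"gripper":1},{"x":0,"y":0,"z":0,"ax":0,"ay":0,"az":0,"gripper":1}]}}

```text
t: 6.85
tool_pos: [0.5298, 0.1149, 0.2233]
eef_rot: [2.282, 2.158, 0.0]
force: [0.4, 0.2, -1.8]
grip_width: 0.0096
```

```bash
python3 - <<'E'
from arc import *
o=ctrl.observe();print(o['t'],o['tool_pos'],o['force'],o['grip_width'],o['qvel'].round(2),lidang(.0172))
E
```

```text
6.85 [0.52977992 0.11487282 0.22333667] [ 0.41469425  0.16331919 -1.84086884] 0.009582252907097168 [-0.    0.01  0.    0.    0.   -0.  ] (array([-6.43367336e-02,  4.06961392e-05,  2.23336672e-01]), np.float64(0.7524986674197567), np.float64(0.21381226207645054))
```

```bash
python3 - <<'E'
from arc import *
s=dict(np.load('top0.npz'))
W=cloud(s)
for name,(u0,u1,v0,v1) in {'clamp':(303,311,236,246),'pin':(306,316,200,208)}.items():
    print(name)
    for v in range(v0,v1):
        print(v,[ (tuple((w2case(W[v,u])*1000).round().astype(int).tolist()) if np.isfinite(W[v,u,2]) else None) for u in range(u0,u1,1)])
E
```

```text
clamp
236 [(-60, -128, 93), (-56, -131, 75), (-54, -134, 68), (-40, -139, 2), (-39, -141, -1), (-39, -144, -1), (-39, -146, -2), (-39, -148, 1)]
237 [(-59, -129, 78), (-58, -131, 76), (-42, -137, -2), (-43, -139, 1), (-42, -141, 1), (-42, -144, 2), (-42, -146, 1), (-41, -149, -2)]
238 [(-63, -129, 85), (-63, -131, 86), (-62, -134, 83), (-62, -136, 87), (-61, -138, 81), (-44, -144, -2), (-43, -147, -3), (-43, -149, 0)]
239 [(-66, -129, 87), (-65, -132, 84), (-65, -134, 86), (-65, -136, 87), (-64, -138, 85), (-47, -144, 1), (-46, -147, 1), (-45, -149, -4)]
240 [(-67, -130, 86), (-67, -132, 83), (-67, -134, 85), (-66, -136, 84), (-66, -138, 85), (-49, -145, -1), (-49, -147, 0), (-48, -149, -1)]
241 [(-69, -130, 84), (-69, -132, 85), (-69, -134, 85), (-68, -137, 80), (-68, -139, 83), (-51, -145, -1), (-51, -147, -1), (-50, -150, -3)]
242 [(-71, -130, 82), (-71, -132, 83), (-71, -135, 84), (-70, -137, 80), (-71, -139, 84), (-54, -145, 2), (-54, -148, 0), (-54, -150, 2)]
243 [(-58, -133, 1), (-58, -136, 1), (-72, -135, 76), (-73, -137, 85), (-72, -139, 82), (-56, -145, -1), (-56, -148, 2),
[... 890 characters left out ...]
2), (19, -142, 90), (45, -149, 0), (44, -151, 3)]
204 [(14, -127, 93), (14, -129, 94), (14, -131, 96), (15, -133, 93), (14, -136, 96), (15, -138, 94), (14, -140, 97), (15, -142, 96), (42, -149, 1), (41, -152, 4)]
205 [(39, -130, -6), (13, -129, 89), (13, -132, 90), (13, -134, 91), (13, -136, 94), (13, -138, 93), (14, -140, 91), (13, -143, 94), (40, -150, 0), (39, -152, 4)]
206 [(35, -130, -1), (36, -133, -2), (12, -132, 86), (12, -134, 86), (11, -136, 90), (12, -139, 87), (37, -145, 0), (36, -147, 3), (37, -150, 0), (38, -152, -2)]
207 [(32, -131, 1), (33, -133, -3), (10, -132, 85), (10, -135, 85), (10, -137, 87), (11, -139, 82), (35, -145, -2), (35, -148, -1), (35, -150, -2), (35, -152, 2)]
```

Stay geometry from the first picture: clamp pivot at case (-66, 81) mm and lid pin at (15, 91) mm, which puts taut near 1.34 ± 0.08 rad. I'll go to about 1.15, then creep.

```bash
python3 - <<'E'
from arc import *
arc(.735,1.15,9)
E
```

```text
0.781 y 0.23 z -0.23
0.827 y 0.24 z -0.22
0.873 y 0.25 z -0.2
0.919 y 0.25 z -0.2
0.966 y 0.27 z -0.18
1.012 y 0.28 z -0.17
1.058 y 0.28 z -0.15
1.104 y 0.29 z -0.15
1.15 y 0.29 z -0.13
```

Request:
{"method": "step_arm", "body": {"rows": [{"x":0,"y":0.23,"z":-0.23,"ax":0,"ay":0,"az":0,"gripper":1},{"x":0,"y":0.24,"z":-0.22,"ax":0,"ay":0,"az":0,"gripper":1},{"x":0,"y":0.25,"z":-0.2,"ax":0,"ay":0,"az":0,"gripper":1},{"x":0,"y":0.25,"z":-0.2,"ax":0,"ay":0,"az":0,"gripper":1}], "squeeze": 8}}

```text
t: 7.25
tool_pos: [0.5591, 0.1132, 0.2494]
eef_rot: [-2.282, -2.158, 0.001]
force: [-5.4, -0.9, 1.7]
grip_width: 0.0093
```

Request:
{"method": "step_arm", "body": {"rows": [{"x":0,"y":0.27,"z":-0.18,"ax":0,"ay":0,"az":0,"gripper":1},{"x":0,"y":0.28,"z":-0.17,"ax":0,"ay":0,"az":0,"gripper":1},{"x":0,"y":0.14,"z":-0.08,"ax":0,"ay":0,"az":0,"gripper":1}]}}

```text
t: 7.55
tool_pos: [0.5806, 0.112, 0.2627]
eef_rot: [2.283, 2.158, 0.001]
force: [-4.8, -0.0, 4.8]
grip_width: 0.0098
```

```bash
cat >> arc.py <<'E'
def st(off=.012):
    o=ctrl.observe(); c,th,rr=lidang(off); a=th+ph; F=o['force']@np.stack([cx,cy,[0,0,1]],1)
    Ft=-(F[0]*np.sin(a)+F[2]*np.cos(a)); Fr=-F[0]*np.cos(a)+F[2]*np.sin(a)
    print('t',round(o['t'],2),'case',(c*1000).round(1),'th',round(th,3),'r',round(rr*1000,1),'F',o['force'].round(1),'Ft(resist)',round(Ft,1),'Fr(outward on tool)',round(Fr,1),'gw',round(o['grip_width'],4))
E
python3 - <<'E'
from arc import *
st()
E
```

```text
t 7.55 case [-1.340e+01  2.000e-01  2.627e+02] th 1.042 r 210.4 F [-4.8 -0.   4.8] Ft(resist) 1.9 Fr(outward on tool) 6.5 gw 0.0098
```

```bash
python3 - <<'E'
from arc import *
arc(1.04,1.2,5)
arc(1.2,1.35,15)
E
```

```text
1.072 y 0.2 z -0.1
1.104 y 0.2 z -0.1
1.136 y 0.2 z -0.09
1.168 y 0.21 z -0.09
1.2 y 0.21 z -0.08
1.21 y 0.07 z -0.02
1.22 y 0.06 z -0.03
1.23 y 0.07 z -0.02
1.24 y 0.07 z -0.02
1.25 y 0.06 z -0.02
1.26 y 0.07 z -0.02
1.27 y 0.07 z -0.02
1.28 y 0.06 z -0.02
1.29 y 0.07 z -0.01
1.3 y 0.07 z -0.02
1.31 y 0.07 z -0.02
1.32 y 0.07 z -0.01
1.33 y 0.07 z -0.02
1.34 y 0.06 z -0.01
1.35 y 0.07 z -0.02
```

Request:
{"method": "step_arm", "body": {"rows": [{"x":0,"y":0.18,"z":-0.12,"ax":0,"ay":0,"az":0,"gripper":1},{"x":0,"y":0.19,"z":-0.11,"ax":0,"ay":0,"az":0,"gripper":1},{"x":0,"y":0.2,"z":-0.1,"ax":0,"ay":0,"az":0,"gripper":1}]}}

```text
t: 7.85
tool_pos: [0.5973, 0.1111, 0.2714]
eef_rot: [2.283, 2.158, -0.0]
force: [1.7, -1.0, -5.7]
grip_width: 0.0096
```

```bash
python3 - <<'E'
from arc import *
st()
E
```

```text
t 7.85 case [  3.3   0.3 271.4] th 1.132 r 210.9 F [ 1.7 -1.  -5.7] Ft(resist) 0.6 Fr(outward on tool) -5.9 gw 0.0096
```

Request:
{"method": "step_arm", "body": {"rows": [{"x":0,"y":0.13,"z":-0.04,"ax":0,"ay":0,"az":0,"gripper":1},{"x":0,"y":0.13,"z":-0.05,"ax":0,"ay":0,"az":0,"gripper":1}]}}

```text
t: 8.05
tool_pos: [0.6048, 0.1107, 0.2743]
eef_rot: [2.283, 2.158, -0.0]
force: [-2.5, -2.5, 1.9]
grip_width: 0.0096
```

Request:
{"method": "step_arm", "body": {"rows": [{"x":0,"y":0.13,"z":-0.05,"ax":0,"ay":0,"az":0,"gripper":1},{"x":0,"y":0.1,"z":-0.04,"ax":0,"ay":0,"az":0,"gripper":1}]}}

```text
t: 8.25
tool_pos: [0.6117, 0.1103, 0.2769]
eef_rot: [2.283, 2.158, 0.0]
force: [-2.7, -1.9, 2.5]
grip_width: 0.0093
```

```bash
python3 - <<'E'
from arc import *
s=snap('top','top5.png')
s=snap('side','side5.png')
i=s['color'][40:310,150:430,::-1]; cv2.imwrite('pics/side5c.png',cv2.resize(i,None,fx=2.2,fy=2.2))
st()
E
```

```text
t 8.35 case [ 18.    0.4 276.9] th 1.206 r 210.7 F [ 1.1 -2.   4.9] Ft(resist) -2.8 Fr(outward on tool) 4.2 gw 0.0099
```

View pics/side5c.png

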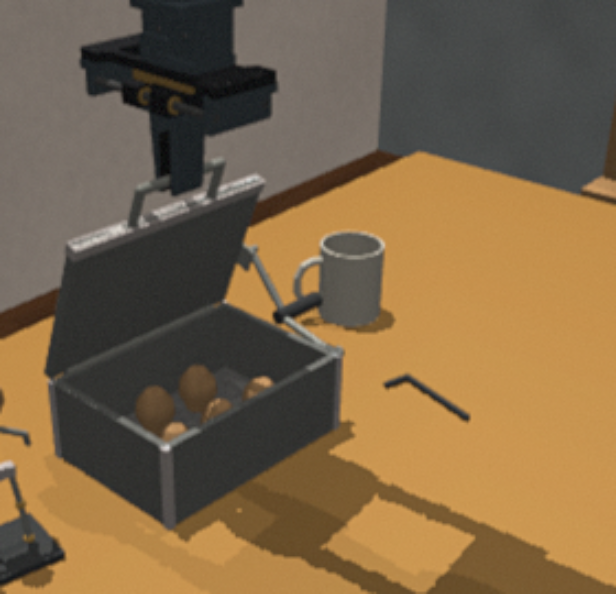

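View pics/top5.png

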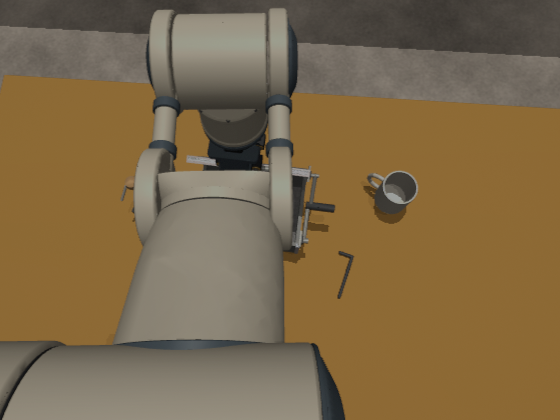

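```bash
python3 - <<'E'
from arc import *
s=snap('top')
W=cloud(s)
for v in range(196,220,2):
    print(v,[ (tuple((w2case(W[v,u])*1000).round().astype(int).tolist()) if np.isfinite(W[v,u,2]) and W[v,u,2]>.02 else None) for u in range(300,336,3)])
st()
E
```

```text
196 [(33, -111, 86), (33, -118, 89), None, None, (26, -137, 121), None, None, None, None, None, None, None]
198 [(28, -112, 86), (29, -119, 87), None, (22, -131, 114), (22, -137, 118), None, None, None, None, None, None, None]
200 [(22, -112, 90), (23, -119, 91), None, (19, -132, 109), (19, -138, 112), None, None, None, None, None, None, None]
202 [(17, -113, 90), None, (15, -126, 104), (15, -132, 107), (16, -139, 109), None, None, None, None, None, None, None]
204 [(14, -113, 87), None, (11, -126, 103), (11, -133, 105), (13, -140, 103), (13, -146, 106), (14, -153, 106), (15, -159, 104), (16, -166, 103), (17, -173, 102), (19, -180, 98), None]
206 [(9, -114, 88), None, (6, -127, 104), (7, -133, 105), (8, -140, 103), (8, -147, 106), (9, -153, 105), (11, -160, 101), (10, -166, 107), (11, -173, 108), (13, -180, 105), (14, -186, 104)]
208 [(4, -114, 88), None, (2, -127, 101), (3, -134, 102), (3, -141, 104), (4, -147, 103), (7, -154, 98), (6, -160, 104), (7, -167, 103), (7, -173, 107), (8, -180, 104), (9, -187, 106)]
210 [(-1, -115, 90), None, (-2, -128, 99), None, None, (2, -148, 95), (1, -154, 100), (2, -161, 101), (2, -167, 105), (3, -174, 104), (5, -181, 99), (5, -187, 102)]
212 [(-6, -115, 91), None, (-6, -129, 98), None, None, None, None, None, None, None, (3, -182, 92), (3, -189, 93)]
214 [(-10, -116, 90), None, (-11, -129, 98), None, None, None, None, None, None, None, None, None]
216 [(-14, -117, 86), None, (-14, -130, 94), None, None, None, None, None, None, None, None, None]
218 [(-19, -117, 89), None, (-19, -130, 94), None, None, None, None, None, None, None, None, None]
t 8.4 case [ 17.9   0.4 276.9] th 1.206 r 210.7 F [-0.1 -2.3  2.4] Ft(resist) -0.9 Fr(outward on tool) 2.2 gw 0.0096
```

Request:
{"method": "step_arm", "body": {"rows": [{"x":0,"y":0.13,"z":-0.05,"ax":0,"ay":0,"az":0,"gripper":1},{"x":0,"y":0.13,"z":-0.04,"ax":0,"ay":0,"az":0,"gripper":1},{"x":0,"y":0.1,"z":-0.03,"ax":0,"ay":0,"az":0,"gripper":1}]}}

```text
t: 8.7
tool_pos: [0.6225, 0.1097, 0.2803]
eef_rot: [-2.283, -2.158, 0.0]
force: [-2.4, -2.1, 2.3]
grip_width: 0.0096
```

```bash
python3 - <<'E'
from arc import *
st()
E
```

```text
t 8.7 case [ 28.5   0.4 280.3] th 1.258 r 210.7 F [-2.4 -2.1  2.3] Ft(resist) 1.5 Fr(outward on tool) 2.8 gw 0.0096
```

Now creeping at about 1 to 1.5 mm per row, two rows per call.

Request:
{"method": "step_arm", "body": {"rows": [{"x":0,"y":0.06,"z":-0.02,"ax":0,"ay":0,"az":0,"gripper":1},{"x":0,"y":0.06,"z":-0.02,"ax":0,"ay":0,"az":0,"gripper":1}]}}

```text
t: 8.9
tool_pos: [0.626, 0.1096, 0.2813]
eef_rot: [-2.283, -2.158, 0.0]
force: [-1.3, -2.2, -0.9]
grip_width: 0.01
```

Request:
{"method": "step_arm", "body": {"rows": [{"x":0,"y":0.05,"z":-0.02,"ax":0,"ay":0,"az":0,"gripper":1}]}}

```text
t: 9.0
tool_pos: [0.6274, 0.1095, 0.2818]
eef_rot: [-2.283, -2.158, 0.0]
force: [-1.4, -1.5, -2.8]
grip_width: 0.0098
```

```bash
python3 - <<'E'
from arc import *
st()
E
```

```text
t 9.0 case [ 33.4   0.5 281.8] th 1.283 r 210.9 F [-1.4 -1.5 -2.8] Ft(resist) 2.0 Fr(outward on tool) -2.4 gw 0.0098
```

Request:
{"method": "step_arm", "body": {"rows": [{"x":0,"y":0.05,"z":0,"ax":0,"ay":0,"az":0,"gripper":1},{"x":0,"y":0.05,"z":-0.01,"ax":0,"ay":0,"az":0,"gripper":1}]}}

```text
t: 9.2
tool_pos: [0.6304, 0.1093, 0.2825]
eef_rot: [2.283, 2.158, 0.0]
force: [-2.1, -1.7, 2.4]
grip_width: 0.0096
```

Request:
{"method": "step_arm", "body": {"rows": [{"x":0,"y":0.04,"z":-0.01,"ax":0,"ay":0,"az":0,"gripper":1}]}}

```text
t: 9.3
tool_pos: [0.6316, 0.1093, 0.2827]
eef_rot: [2.283, 2.158, 0.0]
force: [-1.3, -1.2, 2.0]
grip_width: 0.0099
```

```bash
cat > knob.py <<'E'
from arc import *
def knob(cen=None):
    s=snap('top')
    W=cloud(s); d=W.reshape(-1,3)-np.array([C[0],C[1],0]); Q=np.stack([d@cx,d@cy,d[:,2]],1)
    m=(Q[:,1]<-150)&(Q[:,1]>-190)&(abs(Q[:,0])<.06)&(Q[:,2]>.03)
    m=(Q[:,1]<-.150)&(Q[:,1]>-.192)&(abs(Q[:,0]-.005)<.055)&(Q[:,2]>.03)&(Q[:,2]<.2)
    K=Q[m]; 
    if len(K)<10: print('knob no',len(K)); return
    print('knob n',len(K),'mean',(K.mean(0)*1000).round(1),'x rng',(np.percentile(K[:,0],[3,97])*1000).round(),'ztop',round(np.percentile(K[:,2],85)*1000,1))
E
python3 - <<'E'
from knob import *
st(); knob()
E
```

```text
t 9.3 case [ 37.6   0.5 282.7] th 1.303 r 210.7 F [-1.3 -1.2  2. ] Ft(resist) 0.7 Fr(outward on tool) 2.2 gw 0.0099
knob n 140 mean [   4.8 -169.6  115.4] x rng [-2. 14.] ztop 118.2
```

The knob has risen to about 109 mm centre height with roughly 0.27 rad of bend left, so around 5 mm more handle travel. I'll creep on.

Request:
{"method": "step_arm", "body": {"rows": [{"x":0,"y":0.04,"z":-0.01,"ax":0,"ay":0,"az":0,"gripper":1},{"x":0,"y":0.03,"z":-0.01,"ax":0,"ay":0,"az":0,"gripper":1}]}}

```text
t: 9.55
tool_pos: [0.6336, 0.1091, 0.2832]
eef_rot: [-2.283, -2.158, 0.0]
force: [-1.9, -1.7, 0.9]
grip_width: 0.0091
```

Request:
{"method": "step_arm", "body": {"rows": [{"x":0,"y":0.03,"z":-0.01,"ax":0,"ay":0,"az":0,"gripper":1}]}}

```text
t: 9.65
tool_pos: [0.6345, 0.1091, 0.2835]
eef_rot: [-2.283, -2.158, 0.0]
force: [-0.2, -1.5, 0.3]
grip_width: 0.01
```

```bash
python3 - <<'E'
from knob import *
st(); knob()
E
```

```text
t 9.65 case [ 40.6   0.5 283.5] th 1.318 r 210.8 F [-0.2 -1.5  0.3] Ft(resist) 0.1 Fr(outward on tool) 0.3 gw 0.01
knob n 140 mean [   3.2 -169.5  119.1] x rng [-4. 12.] ztop 122.2
```

Request:
{"method": "step_arm", "body": {"rows": [{"x":0,"y":0.04,"z":-0.01,"ax":0,"ay":0,"az":0,"gripper":1},{"x":0,"y":0.03,"z":-0.01,"ax":0,"ay":0,"az":0,"gripper":1}]}}

```text
t: 9.9
tool_pos: [0.6366, 0.109, 0.284]
eef_rot: [-2.283, -2.158, 0.0]
force: [-3.8, -1.2, -0.7]
grip_width: 0.0098
```

```bash
python3 - <<'E'
from knob import *
st(); knob()
E
```

```text
t 9.9 case [ 42.6   0.5 284. ] th 1.328 r 210.8 F [-3.8 -1.2 -0.7] Ft(resist) 3.8 Fr(outward on tool) 0.1 gw 0.0098
knob n 147 mean [  -1.4 -169.6  128.2] x rng [-9.  8.] ztop 131.3
```

Request:
{"method": "step_arm", "body": {"rows": [{"x":0,"y":0,"z":0,"ax":0,"ay":0,"az":0,"gripper":1}]}}

```text
t: 10.05
tool_pos: [0.6363, 0.109, 0.2839]
eef_rot: [-2.282, -2.158, 0.001]
force: [-1.9, -1.1, -1.8]
grip_width: 0.0097
```

```bash
python3 - <<'E'
from knob import *
st(); knob(); st()
E
```

```text
t 10.05 case [ 42.3   0.5 283.9] th 1.326 r 210.8 F [-1.9 -1.1 -1.8] Ft(resist) 2.1 Fr(outward on tool) -1.4 gw 0.0097
knob n 147 mean [  -1.9 -169.5  128.7] x rng [-9.  7.] ztop 132.0
t 10.1 case [ 42.4   0.5 284. ] th 1.327 r 210.9 F [-2.6 -1.2 -1.5] Ft(resist) 2.8 Fr(outward on tool) -0.9 gw 0.0097
```

The knob snapped to about 123 mm centre height, and the bar angles now give roughly -0.13 rad of bend, which is over centre. I'll confirm in a picture, then release.

```bash
python3 - <<'E'
from knob import *
s=snap('side','side6.png')
i=s['color'][120:310,150:400,::-1]; cv2.imwrite('pics/side6c.png',cv2.resize(i,None,fx=3,fy=3,interpolation=cv2.INTER_CUBIC))
E
```

```text
(no output)
```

View pics/side6c.png

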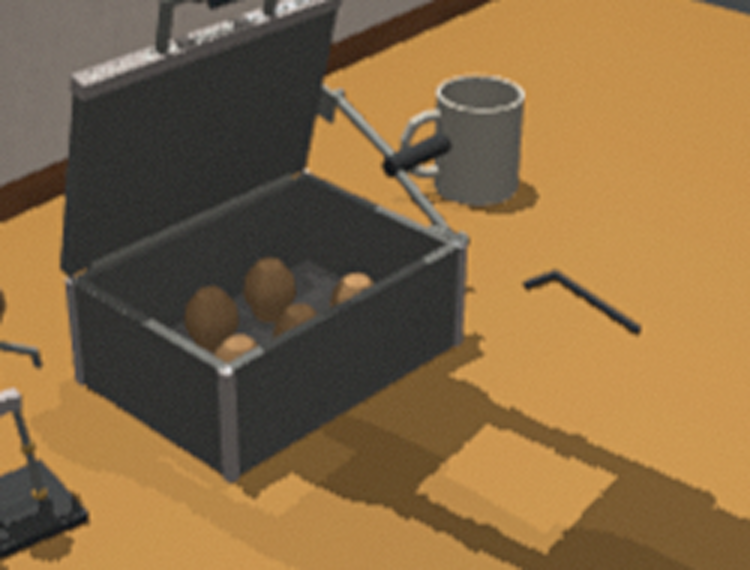

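The stay is straight to slightly raised at the knob (415,155), so it's locked. I'll open the fingers, wait, then lift off.

Request:
{"method": "step_arm", "body": {"rows": [{"x":0,"y":0,"z":0,"ax":0,"ay":0,"az":0,"gripper":0.3},{"x":0,"y":0,"z":0,"ax":0,"ay":0,"az":0,"gripper":0.3},{"x":0,"y":0,"z":0,"ax":0,"ay":0,"az":0,"gripper":0.3},{"x":0,"y":0,"z":-0.6,"ax":0,"ay":0,"az":0,"gripper":0.3},{"x":0,"y":0,"z":-0.9,"ax":0,"ay":0,"az":0,"gripper":0.3}]}}

```text
t: 10.65
tool_pos: [0.636, 0.1089, 0.3283]
eef_rot: [-2.281, -2.157, 0.003]
force: [0.4, -0.3, 0.6]
grip_width: 0.0319
```

```bash
python3 - <<'E'
from knob import *
st(); knob()
s=snap('side','side7.png')
K=case2w([-.002,-.172,.123]); print('knob w',K)
plan(K+[0,0,.012+.05], None)
print(ctrl.observe()['joint_pos'])
E
```

```text
t 10.65 case [ 42.    0.4 328.3] th 1.362 r 254.4 F [ 0.4 -0.3  0.6] Ft(resist) -0.5 Fr(outward on tool) 0.6 gw 0.0319
knob n 149 mean [  -1.9 -169.6  128.6] x rng [-9.  7.] ztop 131.5
knob w [ 0.58175842 -0.06057548  0.123     ]
0 [-0.72, -0.2, 0.61] [0.01, -0.0, 0.0]
1 [-0.72, -0.2, 0.61] [0.01, -0.0, 0.01]
2 [-0.72, -0.2, 0.62] [0.01, -0.0, 0.0]
3 [-0.72, -0.19, 0.62] [0.01, -0.0, 0.01]
4 [-0.72, -0.19, 0.61] [0.0, -0.0, 0.0]
5 [-0.72, -0.19, 0.62] [0.01, -0.0, 0.01]
6 [-0.72, -0.2, 0.61] [0.0, -0.0, 0.0]
7 [-0.72, -0.19, 0.62] [0.01, -0.01, 0.01]
end [ 0.5817831  -0.06059427  0.18492628]
[7.71201424e-02 4.43051324e-01 1.10806575e+00 1.22231336e-04
 1.58468435e+00 1.33102837e-01]
```

View pics/side7.png

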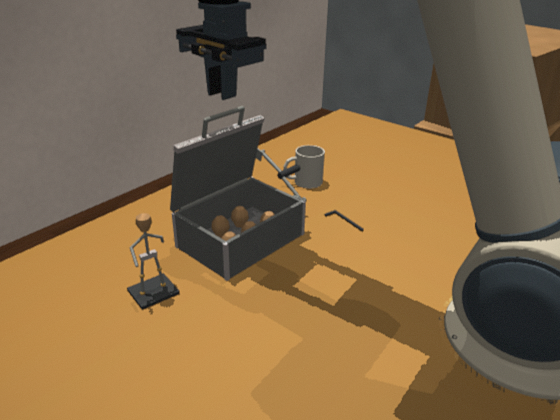

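The lid stands on its own, held by the stay, with the fingers clear. Bystanders are unmoved. I'll move sideways past the lid, then down over the knob with the jaws shut.

Request:
{"method": "step_arm", "body": {"rows": [{"x":-0.95,"y":-0.24,"z":0,"ax":0,"ay":0,"az":0,"gripper":1},{"x":-0.97,"y":-0.25,"z":0,"ax":0,"ay":0,"az":0,"gripper":1},{"x":-0.97,"y":-0.25,"z":0,"ax":0,"ay":0,"az":0,"gripper":1},{"x":-0.97,"y":-0.25,"z":0,"ax":0,"ay":0,"az":0,"gripper":1},{"x":-0.97,"y":-0.25,"z":0,"ax":0,"ay":0,"az":0,"gripper":1}]}}

```text
t: 11.25
tool_pos: [0.5909, -0.0347, 0.3289]
eef_rot: [2.283, 2.158, 0.0]
force: [0.6, -1.0, 0.3]
grip_width: 0.0003
```

Request:
{"method": "step_arm", "body": {"rows": [{"x":-0.97,"y":-0.25,"z":0.2,"ax":0,"ay":0,"az":0,"gripper":1},{"x":0,"y":0,"z":0.95,"ax":0,"ay":0,"az":0,"gripper":1},{"x":0,"y":0,"z":0.95,"ax":0,"ay":0,"az":0,"gripper":1},{"x":0,"y":0,"z":0.95,"ax":0,"ay":0,"az":0,"gripper":1},{"x":0,"y":0,"z":0.95,"ax":0,"ay":0,"az":0,"gripper":1}]}}

```text
t: 11.75
tool_pos: [0.5821, -0.0623, 0.2079]
eef_rot: [2.283, 2.158, 0.001]
force: [0.2, -0.4, 0.3]
grip_width: 0.0003
```

Request:
{"method": "step_arm", "body": {"rows": [{"x":0,"y":0,"z":0.6,"ax":0,"ay":0,"az":0,"gripper":1},{"x":0,"y":0,"z":0,"ax":0,"ay":0,"az":0,"gripper":1}]}}

```text
t: 11.95
tool_pos: [0.5808, -0.062, 0.1886]
eef_rot: [-2.28, -2.156, 0.004]
force: [0.4, 0.2, 1.0]
grip_width: 0.0005
```

```bash
python3 - <<'E'
from knob import *
st()
s=snap('side','side8.png')
i=s['color'][60:310,150:430,::-1]; cv2.imwrite('pics/side8c.png',cv2.resize(i,None,fx=2.4,fy=2.4))
E
```

```text
t 11.95 case [  -2.9 -173.4  188.6] th 0.857 r 142.9 F [0.4 0.2 1. ] Ft(resist) -0.9 Fr(outward on tool) 0.5 gw 0.0005
```

View pics/side8c.png

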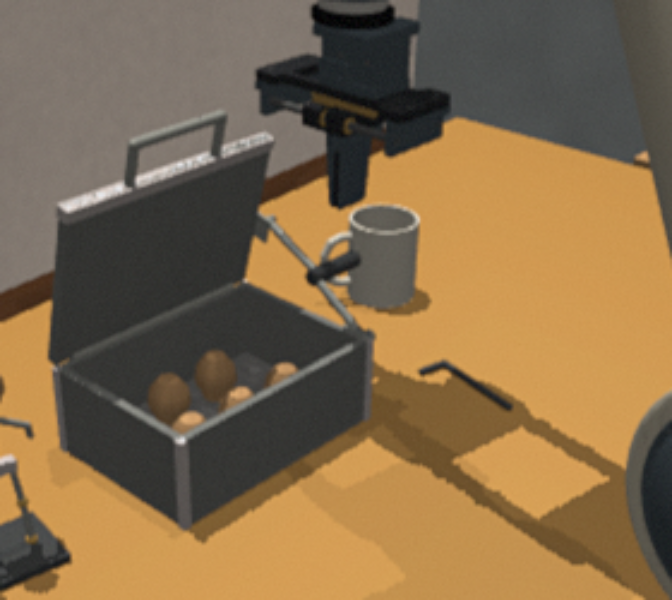

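Request:
{"method": "step_arm", "body": {"rows": [{"x":-0.03,"y":0.15,"z":0.8,"ax":0,"ay":0,"az":0,"gripper":1},{"x":0,"y":0,"z":0.6,"ax":0,"ay":0,"az":0,"gripper":1},{"x":0,"y":0,"z":0.2,"ax":0,"ay":0,"az":0,"gripper":1},{"x":0,"y":0,"z":0,"ax":0,"ay":0,"az":0,"gripper":1}]}}

```text
t: 12.4
tool_pos: [0.5868, -0.0634, 0.1435]
eef_rot: [-2.283, -2.158, -0.0]
force: [0.9, -0.5, -0.0]
grip_width: 0.0004
```

```bash
python3 - <<'E'
from knob import *
st()
E
```

```text
t 12.4 case [   3.2 -174.5  143.5] th 0.632 r 106.8 F [ 0.9 -0.5 -0. ] Ft(resist) -0.6 Fr(outward on tool) -0.8 gw 0.0004
```

Request:
{"method": "step_arm", "body": {"rows": [{"x":0,"y":0,"z":0.1,"ax":0,"ay":0,"az":0,"gripper":1},{"x":0,"y":0,"z":0.1,"ax":0,"ay":0,"az":0,"gripper":1}]}}

```text
t: 12.6
tool_pos: [0.5873, -0.0635, 0.1381]
eef_rot: [2.282, 2.157, 0.002]
force: [0.2, -0.6, 0.5]
grip_width: 0.0001
```

Request:
{"method": "step_arm", "body": {"rows": [{"x":0,"y":0,"z":0.07,"ax":0,"ay":0,"az":0,"gripper":1}]}}

```text
t: 12.7
tool_pos: [0.5869, -0.0635, 0.1354]
eef_rot: [2.282, 2.158, 0.001]
force: [0.0, -0.0, 0.8]
grip_width: 0.0005
```

Request:
{"method": "step_arm", "body": {"rows": [{"x":0,"y":0,"z":0.05,"ax":0,"ay":0,"az":0,"gripper":1}]}}

```text
t: 12.8
tool_pos: [0.5867, -0.0634, 0.1337]
eef_rot: [2.283, 2.158, 0.0]
force: [-0.3, 0.0, -0.7]
grip_width: 0.0002
```

Request:
{"method": "step_arm", "body": {"rows": [{"x":0,"y":0,"z":0.04,"ax":0,"ay":0,"az":0,"gripper":1},{"x":0,"y":0,"z":0.03,"ax":0,"ay":0,"az":0,"gripper":1}]}}

```text
t: 13.0
tool_pos: [0.5867, -0.0634, 0.1314]
eef_rot: [2.283, 2.158, 0.0]
force: [0.9, 0.1, 3.9]
grip_width: 0.0004
```

Request:
{"method": "step_arm", "body": {"rows": [{"x":0,"y":0.02,"z":0.04,"ax":0,"ay":0,"az":0,"gripper":1}]}}

```text
t: 13.1
tool_pos: [0.5872, -0.0635, 0.1304]
eef_rot: [2.283, 2.158, 0.0]
force: [-1.4, -0.5, 3.9]
grip_width: 0.0003
```

Request:
{"method": "step_arm", "body": {"rows": [{"x":0,"y":0.02,"z":0.04,"ax":0,"ay":0,"az":0,"gripper":1}]}}

```text
t: 13.2
tool_pos: [0.5879, -0.0635, 0.1291]
eef_rot: [2.283, 2.158, -0.0]
force: [-1.0, 0.5, 2.9]
grip_width: 0.0005
```

The knob yields at about 4 N. I'll follow it down and slightly backward.

Request:
{"method": "step_arm", "body": {"rows": [{"x":0,"y":0.05,"z":0.09,"ax":0,"ay":0,"az":0,"gripper":1},{"x":0,"y":0.05,"z":0.1,"ax":0,"ay":0,"az":0,"gripper":1}]}}

```text
t: 13.4
tool_pos: [0.5907, -0.0636, 0.1231]
eef_rot: [-2.283, -2.158, 0.0]
force: [-2.1, -0.1, 4.6]
grip_width: 0.0008
```

Request:
{"method": "step_arm", "body": {"rows": [{"x":0,"y":0.05,"z":0.1,"ax":0,"ay":0,"az":0,"gripper":1},{"x":0,"y":0.04,"z":0.12,"ax":0,"ay":0,"az":0,"gripper":1}]}}

```text
t: 13.6
tool_pos: [0.5936, -0.0638, 0.1164]
eef_rot: [-2.283, -2.158, 0.0]
force: [-2.5, -0.6, 4.6]
grip_width: 0.001
```

Request:
{"method": "step_arm", "body": {"rows": [{"x":0,"y":0.05,"z":0.12,"ax":0,"ay":0,"az":0,"gripper":1},{"x":0,"y":0.04,"z":0.12,"ax":0,"ay":0,"az":0,"gripper":1}]}}

```text
t: 13.8
tool_pos: [0.5963, -0.0639, 0.1091]
eef_rot: [-2.283, -2.158, 0.0]
force: [-1.9, 0.6, 4.0]
grip_width: 0.0001
```

Request:
{"method": "step_arm", "body": {"rows": [{"x":0,"y":0.03,"z":0.12,"ax":0,"ay":0,"az":0,"gripper":1},{"x":0,"y":0.03,"z":0.12,"ax":0,"ay":0,"az":0,"gripper":1}]}}

```text
t: 14.0
tool_pos: [0.598, -0.064, 0.102]
eef_rot: [-2.283, -2.158, 0.0]
force: [-2.8, 1.3, 3.6]
grip_width: 0.0003
```

Request:
{"method": "step_arm", "body": {"rows": [{"x":0,"y":0.02,"z":0.12,"ax":0,"ay":0,"az":0,"gripper":1},{"x":0,"y":0.02,"z":0.12,"ax":0,"ay":0,"az":0,"gripper":1},{"x":0,"y":0.01,"z":0.1,"ax":0,"ay":0,"az":0,"gripper":1}]}}

```text
t: 14.3
tool_pos: [0.5996, -0.0642, 0.0917]
eef_rot: [-2.283, -2.158, 0.0]
force: [-3.2, 0.6, 4.7]
grip_width: 0.0005
```

```bash
python3 - <<'E'
from knob import *
st()
s=snap('side','side9.png')
i=s['color'][60:310,150:430,::-1]; cv2.imwrite('pics/side9c.png',cv2.resize(i,None,fx=2.4,fy=2.4))
E
```

```text
t 14.3 case [  16.  -174.5   91.7] th 0.161 r 72.8 F [-3.2  0.6  4.7] Ft(resist) -4.0 Fr(outward on tool) 4.1 gw 0.0005
```

View pics/side9c.png

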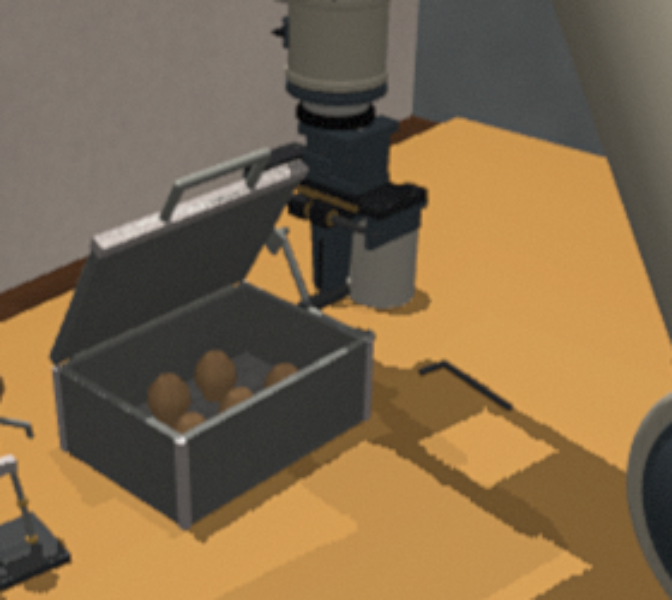

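The stay is broken, with the knuckle bent down at (310,305), and the lid is still up at roughly 1 rad. I'll back off upward and check that it holds.

Request:
{"method": "step_arm", "body": {"rows": [{"x":0,"y":0,"z":-0.1,"ax":0,"ay":0,"az":0,"gripper":1},{"x":0,"y":-0.1,"z":-0.4,"ax":0,"ay":0,"az":0,"gripper":1},{"x":-0.1,"y":-0.1,"z":-0.9,"ax":0,"ay":0,"az":0,"gripper":1},{"x":0,"y":0,"z":-1,"ax":0,"ay":0,"az":0,"gripper":1},{"x":0,"y":0,"z":-1,"ax":0,"ay":0,"az":0,"gripper":1}]}}

```text
t: 14.85
tool_pos: [0.5932, -0.0669, 0.1963]
eef_rot: [2.282, 2.158, 0.001]
force: [1.1, 0.5, 0.1]
grip_width: 0.0005
```

```bash
python3 - <<'E'
from knob import *
st()
s=snap('side','side10.png')
i=s['color'][60:310,150:430,::-1]; cv2.imwrite('pics/side10c.png',cv2.resize(i,None,fx=2.4,fy=2.4))
for r in ctrl.spot_in('side','handle'): print(r['conf'],w2case(c2w(s,r['point'])))
# handle bar from side depth: candidate points
W=cloud(s);d=W.reshape(-1,3)-np.array([C[0],C[1],0]); Q=np.stack([d@cx,d@cy,d[:,2]],1)
m=(abs(Q[:,1])<.035)&(Q[:,2]>.2)&(Q[:,2]<.32)&(Q[:,0]>-.1)&(Q[:,0]<.1)
K=Q[m];
rr=np.hypot(K[:,2]-.09,K[:,0]-.0875);th=np.arctan2(K[:,2]-.09,.0875-K[:,0])-ph
for lo in np.arange(.14,.23,.01):
    q=(rr>=lo)&(rr<lo+.01); 
    if q.sum(): print(round(lo,2),q.sum(),np.median(th[q]).round(3), np.median(K[q],axis=0).round(4))
E
```

```text
t 14.85 case [   9.8 -177.6  196.3] th 0.961 r 141.6 F [1.1 0.5 0.1] Ft(resist) -0.9 Fr(outward on tool) -0.5 gw 0.0005
0.82 [0.03065167 0.01727818 0.18940094]
0.14 63 1.008 [0.0134 0.0045 0.2151]
0.15 50 1.007 [ 0.0083 -0.003   0.2235]
0.16 77 1.004 [ 0.0032 -0.0013  0.2334]
0.17 136 1.041 [0.0047 0.0004 0.2404]
0.2 4 1.019 [-0.0164 -0.0064  0.2703]
0.21 133 1.025 [-0.0187  0.0022  0.2772]
```

View pics/side10c.png

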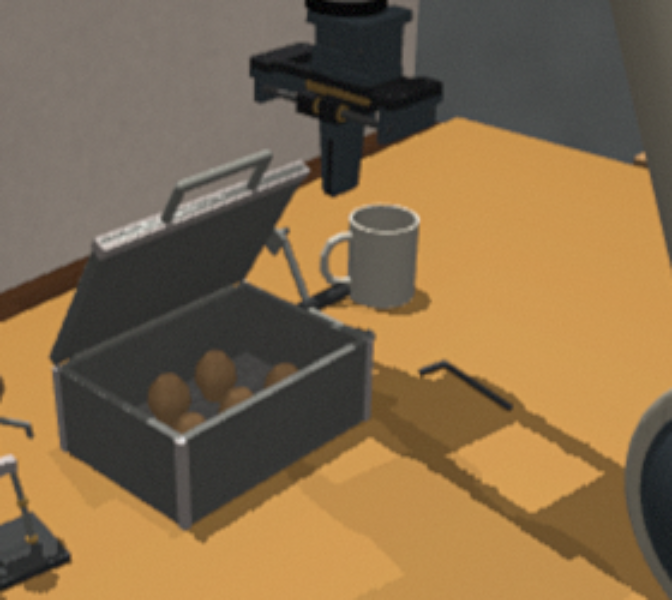

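The lid holds at about 1.02 rad. By depth, the bar is at case (-17, 0, 272) mm and the stay is still folded. Next I'll go up, across and over the bar.

Request:
{"method": "step_arm", "body": {"rows": [{"x":0,"y":0,"z":-1,"ax":0,"ay":0,"az":0,"gripper":0.3},{"x":0,"y":0,"z":-1,"ax":0,"ay":0,"az":0,"gripper":0.3},{"x":0.4,"y":-0.1,"z":-1,"ax":0,"ay":0,"az":0,"gripper":0.3},{"x":0.5,"y":-0.1,"z":-1,"ax":0,"ay":0,"az":0,"gripper":0.3},{"x":1,"y":-0.15,"z":-0.2,"ax":0,"ay":0,"az":0,"gripper":0.3}]}}

```text
t: 15.45
tool_pos: [0.5871, -0.01, 0.3241]
eef_rot: [2.281, 2.153, 0.005]
force: [0.4, 0.4, -0.5]
grip_width: 0.0316
```

Request:
{"method": "step_arm", "body": {"rows": [{"x":1,"y":-0.15,"z":0,"ax":0,"ay":0,"az":0,"gripper":0.3},{"x":1,"y":-0.15,"z":0,"ax":0,"ay":0,"az":0,"gripper":0.3},{"x":1,"y":-0.15,"z":0,"ax":0,"ay":0,"az":0,"gripper":0.3},{"x":1,"y":-0.1,"z":0,"ax":0,"ay":0,"az":0,"gripper":0.3},{"x":0,"y":0,"z":0,"ax":0,"ay":0,"az":0,"gripper":0.3}]}}

```text
t: 15.95
tool_pos: [0.5756, 0.1145, 0.3205]
eef_rot: [-2.279, -2.161, -0.001]
force: [-0.6, -0.0, 0.5]
grip_width: 0.0315
```

```bash
python3 - <<'E'
from knob import *
st();print(ctrl.observe()['eef_rot'])
s=snap('side','side11.png')
i=s['color'][30:310,130:430,::-1]; cv2.imwrite('pics/side11c.png',cv2.resize(i,None,fx=2.1,fy=2.1))
plan(case2w([-.017,0,.3]),2)
E
```

```text
t 15.95 case [-18.6   2.4 320.5] th 1.13 r 264.7 F [-0.6 -0.   0.5] Ft(resist) 0.4 Fr(outward on tool) 0.7 gw 0.0315
[-2.27935618e+00 -2.16133202e+00 -1.40169784e-03]
0 [-0.01, 0.02, 0.34] [0.0, -0.0, 0.03]
1 [-0.02, 0.02, 0.34] [0.0, -0.0, 0.03]
end [0.57700859 0.11192776 0.30002933]
```

View pics/side11c.png

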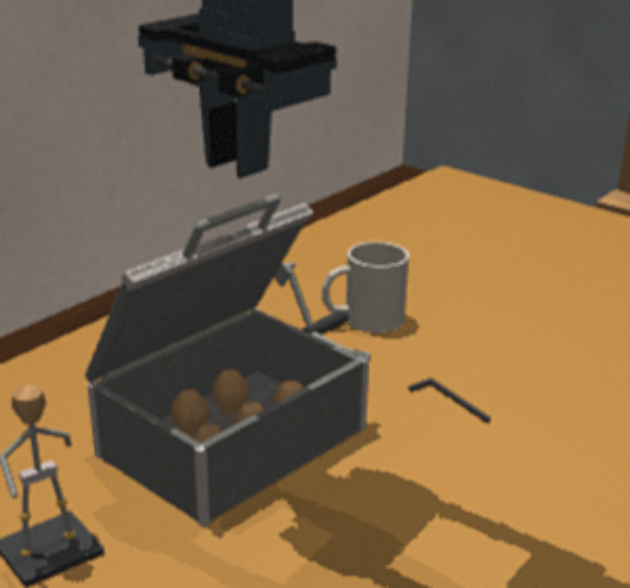

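The fingers straddle the bar in plan, seen directly above it at (235,215). I'll descend 63 mm with a force check midway.

Request:
{"method": "step_arm", "body": {"rows": [{"x":0,"y":0.05,"z":0.6,"ax":0,"ay":0,"az":0,"gripper":0.3},{"x":0,"y":0,"z":0.5,"ax":0,"ay":0,"az":0,"gripper":0.3},{"x":0,"y":0,"z":0.3,"ax":0,"ay":0,"az":0,"gripper":0.3},{"x":0,"y":0,"z":0,"ax":0,"ay":0,"az":0,"gripper":0.3}]}}

```text
t: 16.4
tool_pos: [0.5772, 0.1106, 0.2772]
eef_rot: [-2.283, -2.157, 0.002]
force: [-0.5, -0.4, 0.0]
grip_width: 0.0317
```

Request:
{"method": "step_arm", "body": {"rows": [{"x":0,"y":0,"z":0.4,"ax":0,"ay":0,"az":0,"gripper":0.3},{"x":0,"y":0,"z":0.3,"ax":0,"ay":0,"az":0,"gripper":0.3},{"x":0,"y":0,"z":0,"ax":0,"ay":0,"az":0,"gripper":0.3}]}}

```text
t: 16.7
tool_pos: [0.5772, 0.1112, 0.2558]
eef_rot: [-2.282, -2.157, 0.002]
force: [0.9, -0.5, -0.3]
grip_width: 0.0318
```

```bash
python3 - <<'E'
from knob import *
st()
s=snap('side','side12.png')
i=s['color'][80:260,180:380,::-1]; cv2.imwrite('pics/side12c.png',cv2.resize(i,None,fx=3,fy=3))
E
```

```text
t 16.7 case [-16.8  -0.8 255.8] th 1.012 r 206.2 F [ 0.9 -0.5 -0.3] Ft(resist) -0.7 Fr(outward on tool) -0.7 gw 0.0318
```

View pics/side12c.png

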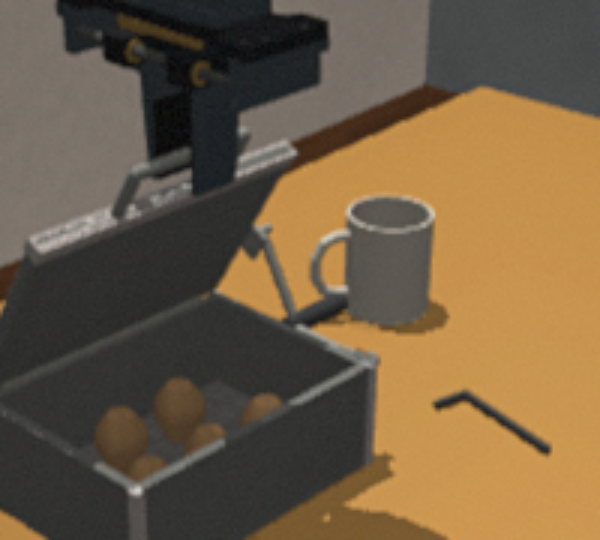

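The bar passes between the fingers. Closing.

Request:
{"method": "step_arm", "body": {"rows": [{"x":0,"y":0,"z":0,"ax":0,"ay":0,"az":0,"gripper":0.6},{"x":0,"y":0,"z":0,"ax":0,"ay":0,"az":0,"gripper":1},{"x":0,"y":0,"z":0,"ax":0,"ay":0,"az":0,"gripper":1}], "squeeze": 12}}

```text
t: 17.05
tool_pos: [0.578, 0.1114, 0.2575]
eef_rot: [2.282, 2.158, 0.001]
force: [1.6, -0.4, -1.0]
grip_width: 0.0107
```

```bash
python3 - <<'E'
from knob import *
st(.016)
arc(1.02,.62,10)
arc(.62,.0,16)
E
```

```text
t 17.05 case [-16.   -0.6 257.5] th 1.029 r 210.6 F [ 1.6 -0.4 -1. ] Ft(resist) -1.0 Fr(outward on tool) -1.7 gw 0.0107
0.98 y -0.24 z 0.14
0.94 y -0.23 z 0.16
0.9 y -0.23 z 0.16
0.86 y -0.22 z 0.17
0.82 y -0.22 z 0.18
0.78 y -0.2 z 0.19
0.74 y -0.2 z 0.2
0.7 y -0.19 z 0.21
0.66 y -0.18 z 0.21
0.62 y -0.18 z 0.22
0.581 y -0.16 z 0.22
0.542 y -0.15 z 0.22
0.504 y -0.14 z 0.24
0.465 y -0.14 z 0.23
0.426 y -0.12 z 0.24
0.388 y -0.11 z 0.25
0.349 y -0.11 z 0.25
0.31 y -0.09 z 0.25
0.271 y -0.09 z 0.26
0.232 y -0.07 z 0.26
0.194 y -0.07 z 0.27
0.155 y -0.05 z 0.26
0.116 y -0.05 z 0.27
0.078 y -0.03 z 0.27
0.039 y -0.03 z 0.27
0.0 y -0.01 z 0.27
```

Request:
{"method": "step_arm", "body": {"rows": [{"x":0,"y":-0.24,"z":0.14,"ax":0,"ay":0,"az":0,"gripper":1},{"x":0,"y":-0.23,"z":0.16,"ax":0,"ay":0,"az":0,"gripper":1},{"x":0,"y":-0.23,"z":0.16,"ax":0,"ay":0,"az":0,"gripper":1}]}}

```text
t: 17.35
tool_pos: [0.556, 0.1127, 0.2429]
eef_rot: [-2.283, -2.158, -0.0]
force: [1.0, 0.6, 0.8]
grip_width: 0.0096
```

```bash
python3 - <<'E'
from knob import *
st(.015)
E
```

```text
t 17.35 case [-38.   -0.6 242.9] th 0.9 r 209.6 F [1.  0.6 0.8] Ft(resist) -1.2 Fr(outward on tool) 0.0 gw 0.0096
```

Request:
{"method": "step_arm", "body": {"rows": [{"x":0,"y":-0.22,"z":0.17,"ax":0,"ay":0,"az":0,"gripper":1},{"x":0,"y":-0.22,"z":0.18,"ax":0,"ay":0,"az":0,"gripper":1},{"x":0,"y":-0.2,"z":0.19,"ax":0,"ay":0,"az":0,"gripper":1}]}}

```text
t: 17.65
tool_pos: [0.5368, 0.1138, 0.2266]
eef_rot: [-2.282, -2.158, 0.0]
force: [-0.6, 2.5, 2.2]
grip_width: 0.0094
```

Request:
{"method": "step_arm", "body": {"rows": [{"x":0,"y":-0.2,"z":0.2,"ax":0,"ay":0,"az":0,"gripper":1},{"x":0,"y":-0.19,"z":0.21,"ax":0,"ay":0,"az":0,"gripper":1},{"x":0,"y":-0.18,"z":0.21,"ax":0,"ay":0,"az":0,"gripper":1},{"x":0,"y":-0.18,"z":0.22,"ax":0,"ay":0,"az":0,"gripper":1}]}}

```text
t: 18.05
tool_pos: [0.5146, 0.115, 0.2013]
eef_rot: [-2.282, -2.158, 0.0]
force: [-1.7, 3.9, 0.4]
grip_width: 0.0093
```

```bash
python3 - <<'E'
from knob import *
st(.015)
s=snap('side','side13.png')
i=s['color'][80:310,150:400,::-1]; cv2.imwrite('pics/side13c.png',cv2.resize(i,None,fx=2.4,fy=2.4))
E
```

```text
t 18.05 case [-79.5  -0.8 201.3] th 0.619 r 209.4 F [-1.7  3.9  0.4] Ft(resist) 0.9 Fr(outward on tool) 1.7 gw 0.0093
```

View pics/side13c.png

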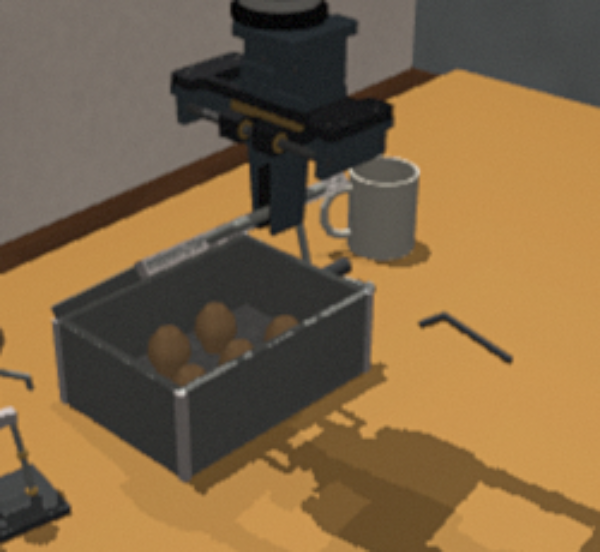

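The lid is coming down at about 0.62 rad, the stay is folding and the forces are small. Continuing.

Request:
{"method": "step_arm", "body": {"rows": [{"x":0,"y":-0.16,"z":0.22,"ax":0,"ay":0,"az":0,"gripper":1},{"x":0,"y":-0.15,"z":0.22,"ax":0,"ay":0,"az":0,"gripper":1},{"x":0,"y":-0.14,"z":0.24,"ax":0,"ay":0,"az":0,"gripper":1},{"x":0,"y":-0.14,"z":0.23,"ax":0,"ay":0,"az":0,"gripper":1}]}}

```text
t: 18.5
tool_pos: [0.4971, 0.1159, 0.1741]
eef_rot: [-2.283, -2.158, 0.0]
force: [-0.6, 2.3, -0.2]
grip_width: 0.0093
```

Request:
{"method": "step_arm", "body": {"rows": [{"x":0,"y":-0.12,"z":0.24,"ax":0,"ay":0,"az":0,"gripper":1},{"x":0,"y":-0.11,"z":0.25,"ax":0,"ay":0,"az":0,"gripper":1},{"x":0,"y":-0.11,"z":0.25,"ax":0,"ay":0,"az":0,"gripper":1}]}}

```text
t: 18.8
tool_pos: [0.4867, 0.1165, 0.1518]
eef_rot: [-2.282, -2.158, 0.001]
force: [-3.5, 4.9, 1.2]
grip_width: 0.0097
```

```bash
python3 - <<'E'
from knob import *
st(.015)
E
```

```text
t 18.8 case [-107.4   -0.9  151.8] th 0.347 r 209.5 F [-3.5  4.9  1.2] Ft(resist) 0.3 Fr(outward on tool) 3.9 gw 0.0097
```

Request:
{"method": "step_arm", "body": {"rows": [{"x":0,"y":-0.1,"z":0.25,"ax":0,"ay":0,"az":0,"gripper":1},{"x":0,"y":-0.09,"z":0.26,"ax":0,"ay":0,"az":0,"gripper":1},{"x":0,"y":-0.08,"z":0.26,"ax":0,"ay":0,"az":0,"gripper":1},{"x":0,"y":-0.07,"z":0.27,"ax":0,"ay":0,"az":0,"gripper":1}]}}

```text
t: 19.2
tool_pos: [0.4769, 0.1171, 0.1206]
eef_rot: [-2.283, -2.158, 0.0]
force: [-1.1, 4.4, -0.7]
grip_width: 0.0097
```

Request:
{"method": "step_arm", "body": {"rows": [{"x":0,"y":-0.05,"z":0.26,"ax":0,"ay":0,"az":0,"gripper":1},{"x":0,"y":-0.05,"z":0.27,"ax":0,"ay":0,"az":0,"gripper":1}]}}

```text
t: 19.4
tool_pos: [0.4737, 0.1172, 0.1047]
eef_rot: [-2.282, -2.158, 0.001]
force: [-2.9, 4.9, -0.7]
grip_width: 0.0094
```

```bash
python3 - <<'E'
from knob import *
st(.015)
E
```

```text
t 19.4 case [-120.5   -0.9  104.7] th 0.113 r 210.1 F [-2.9  4.9 -0.7] Ft(resist) 1.1 Fr(outward on tool) 3.0 gw 0.0094
```

Request:
{"method": "step_arm", "body": {"rows": [{"x":0,"y":-0.04,"z":0.2,"ax":0,"ay":0,"az":0,"gripper":1},{"x":0,"y":-0.02,"z":0.2,"ax":0,"ay":0,"az":0,"gripper":1},{"x":0,"y":-0.02,"z":0.2,"ax":0,"ay":0,"az":0,"gripper":1}]}}

```text
t: 19.7
tool_pos: [0.4716, 0.1173, 0.0868]
eef_rot: [-2.283, -2.158, 0.0]
force: [-2.7, 4.0, -1.2]
grip_width: 0.0098
```

Request:
{"method": "step_arm", "body": {"rows": [{"x":0,"y":0,"z":0.1,"ax":0,"ay":0,"az":0,"gripper":1},{"x":0,"y":0,"z":0.06,"ax":0,"ay":0,"az":0,"gripper":1}]}}

```text
t: 19.9
tool_pos: [0.4713, 0.1173, 0.082]
eef_rot: [-2.282, -2.158, 0.001]
force: [-4.8, 5.2, -1.3]
grip_width: 0.0095
```

```bash
python3 - <<'E'
from knob import *
st(.015)
s=snap('side','side14.png')
i=s['color'][80:310,150:400,::-1]; cv2.imwrite('pics/side14c.png',cv2.resize(i,None,fx=2.4,fy=2.4))
E
```

```text
t 19.9 case [-122.9   -1.1   82. ] th 0.005 r 210.5 F [-4.8  5.2 -1.3] Ft(resist) 1.5 Fr(outward on tool) 5.1 gw 0.0095
```

View pics/side14c.png

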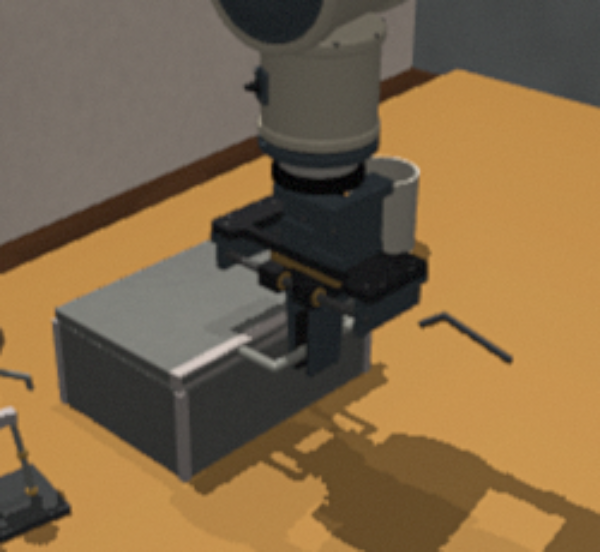

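Nearly shut, with the lid still hanging slightly in the grip. I'll go down in 1 to 1.5 mm steps until it seats.

Request:
{"method": "step_arm", "body": {"rows": [{"x":0,"y":-0.03,"z":0.05,"ax":0,"ay":0,"az":0,"gripper":1},{"x":0,"y":0,"z":0.05,"ax":0,"ay":0,"az":0,"gripper":1}]}}

```text
t: 20.15
tool_pos: [0.4712, 0.1173, 0.0795]
eef_rot: [2.282, 2.158, 0.001]
force: [-1.7, 3.1, -1.9]
grip_width: 0.0096
```

Request:
{"method": "step_arm", "body": {"rows": [{"x":0,"y":0,"z":0.05,"ax":0,"ay":0,"az":0,"gripper":1}]}}

```text
t: 20.25
tool_pos: [0.4711, 0.1173, 0.0779]
eef_rot: [2.283, 2.158, 0.0]
force: [-1.1, 3.2, -1.4]
grip_width: 0.0095
```

Request:
{"method": "step_arm", "body": {"rows": [{"x":0,"y":0,"z":0.03,"ax":0,"ay":0,"az":0,"gripper":1}]}}

```text
t: 20.35
tool_pos: [0.471, 0.1173, 0.077]
eef_rot: [2.283, 2.158, 0.0]
force: [-0.7, 2.2, -1.7]
grip_width: 0.0097
```

Request:
{"method": "step_arm", "body": {"rows": [{"x":0,"y":0,"z":0.05,"ax":0,"ay":0,"az":0,"gripper":1}]}}

```text
t: 20.45
tool_pos: [0.4711, 0.1173, 0.0759]
eef_rot: [2.282, 2.158, 0.0]
force: [-4.6, 1.1, 20.1]
grip_width: 0.0093
```

Request:
{"method": "step_arm", "body": {"rows": [{"x":0,"y":0,"z":0.05,"ax":0,"ay":0,"az":0,"gripper":1}]}}

```text
t: 20.55
tool_pos: [0.4711, 0.1173, 0.0747]
eef_rot: [2.282, 2.158, 0.001]
force: [-5.0, -0.0, 19.2]
grip_width: 0.0094
```

```bash
python3 - <<'E'
from knob import *
st(.015)
s=snap('top')
W=cloud(s);d=W.reshape(-1,3)-np.array([C[0],C[1],0]); Q=np.stack([d@cx,d@cy,d[:,2]],1)
m=(abs(Q[:,1])<.115)&(Q[:,2]>.08)&(Q[:,2]<.15)&(abs(Q[:,0])<.082)
K=Q[m];A=np.c_[K[:,:1],np.ones(len(K))];co=np.linalg.lstsq(A,K[:,2],rcond=None)[0];print(len(K),'tilt',-co[0],'z',co[1], np.percentile(K[:,0],[1,99]))
E
```

```text
t 20.55 case [-123.1   -1.1   74.7] th -0.03 r 210.6 F [-5.  -0.  19.2] Ft(resist) -19.2 Fr(outward on tool) 5.0 gw 0.0094
3196 tilt -0.0007370687773665933 z 0.10190602057135244 [-0.07808545  0.08120709]
```

The lid is seated: 19 N of reaction and lid-top tilt of 0.000 rad. I'll ease 1 mm, open the fingers, and lift straight up.

Request:
{"method": "step_arm", "body": {"rows": [{"x":0,"y":0,"z":-0.04,"ax":0,"ay":0,"az":0,"gripper":1},{"x":0,"y":0,"z":0,"ax":0,"ay":0,"az":0,"gripper":0.3},{"x":0,"y":0,"z":0,"ax":0,"ay":0,"az":0,"gripper":0.3},{"x":0,"y":0,"z":0,"ax":0,"ay":0,"az":0,"gripper":0.3}]}}

```text
t: 21.0
tool_pos: [0.471, 0.1173, 0.0753]
eef_rot: [2.283, 2.158, 0.0]
force: [-0.3, 0.1, 0.0]
grip_width: 0.0306
```

Request:
{"method": "step_arm", "body": {"rows": [{"x":0,"y":0,"z":-0.3,"ax":0,"ay":0,"az":0,"gripper":0.3},{"x":0,"y":0,"z":-0.8,"ax":0,"ay":0,"az":0,"gripper":0.3},{"x":0,"y":0,"z":-1,"ax":0,"ay":0,"az":0,"gripper":0.3},{"x":0,"y":0,"z":-1,"ax":0,"ay":0,"az":0,"gripper":0.3},{"x":0,"y":-0.5,"z":-1,"ax":0,"ay":0,"az":0,"gripper":0.3}]}}

```text
t: 21.5
tool_pos: [0.457, 0.1181, 0.2003]
eef_rot: [2.282, 2.157, 0.002]
force: [0.6, -0.6, 0.4]
grip_width: 0.0321
```

```bash
python3 - <<'E'
from knob import *
st(.015)
s0=dict(np.load('top0.npz'))
s=snap('top','top15.png')
def lid(s):
    W=cloud(s);d=W.reshape(-1,3)-np.array([C[0],C[1],0]); Q=np.stack([d@cx,d@cy,d[:,2]],1)
    m=(abs(Q[:,1])<.115)&(Q[:,2]>.08)&(Q[:,2]<.15)&(abs(Q[:,0])<.082)
    K=Q[m];A=np.c_[K[:,:1],np.ones(len(K))];co=np.linalg.lstsq(A,K[:,2],rcond=None)[0];print(len(K),'tilt',-co[0],'z',co[1])
    m=(Q[:,1]<-.127)&(Q[:,1]>-.145)&(Q[:,2]>.076)&(Q[:,2]<.092)&(Q[:,0]<-.04)&(Q[:,0]>-.1)
    print('clamp',m.sum(),Q[m].mean(0))
lid(s0);lid(s)
b=snap('side','side15.png')
for n in ['mug','puppet','hexkey']:
  print(n,[ (round(r['conf'],2),c2w(s,r['point']).round(3)) for r in ctrl.spot_in('top',n)[:1]],[ (round(r['conf'],2),c2w(b,r['point']).round(3)) for r in ctrl.spot_in('side',n)[:1]])
i0=cv2.imread('pics/top0.png').astype(int);i1=s['color'][:,:,::-1].astype(int)
E
```

```text
t 21.5 case [-137.2   -1.1  200.3] th 0.48 r 257.2 F [ 0.6 -0.6  0.4] Ft(resist) -0.6 Fr(outward on tool) -0.4 gw 0.0321
7242 tilt 0.0020284457842710095 z 0.10195867393844828
clamp 32 [-0.06725657 -0.13335431  0.08439498]
1785 tilt 0.0006902615811800458 z 0.1018686341474769
clamp 35 [-0.06717795 -0.13317235  0.08514272]
mug [(0.61, array([ 0.662, -0.231,  0.044]))] [(0.97, array([ 0.621, -0.205,  0.041]))]
puppet [(0.73, array([ 0.469, -0.117,  0.009]))] [(0.74, array([0.596, 0.358, 0.012]))]
hexkey [(0.57, array([ 0.467, -0.117,  0.007]))] [(0.47, array([ 0.468, -0.117,  0.009]))]
```

View pics/side15.png

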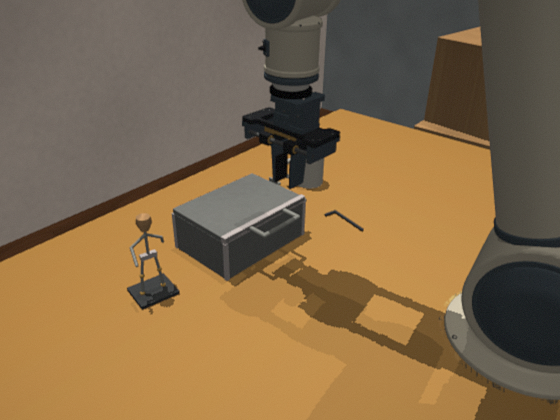

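View pics/top15.png

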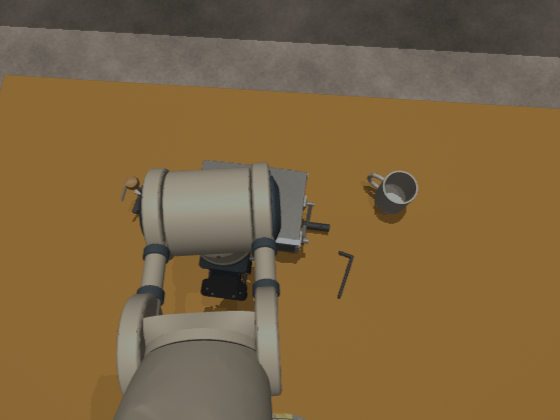

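Both views show the case shut, the gripper free above it, and the mug, puppet and hex key at their starting pixels. The clamp reads the same to about 0.2 mm. Handing in.

Request:
{"method": "step_arm", "body": {"rows": [{"x":0,"y":0,"z":0,"ax":0,"ay":0,"az":0,"gripper":0.3},{"x":0,"y":0,"z":0,"ax":0,"ay":0,"az":0,"gripper":0.3}]}}

```text
t: 22.1
tool_pos: [0.4558, 0.1181, 0.1978]
eef_rot: [-2.282, -2.158, 0.001]
force: [-0.4, 0.1, -0.0]
grip_width: 0.0321
```

```bash
python3 - <<'E'
from station import ctrl
print(ctrl.close_job())
E
```

```text
the job is handed in; nothing more can be done
None
```

I tried the stay through once and handed the job in at about 22 s; no verdict was reported.

- **Lift:** I raised the lid by its handle until the stay snapped over centre at about 1.33 rad. I then let go, and the stay held the lid on its own. The pull I read near the taut stay was at most about 4 N.
- **Break:** I pressed the knob down about 40 mm. It took about 4–5 N (at most about 6 N with the sideways part), and the stay stayed broken with the lid at about 1.0 rad.
- **Lower:** I held the handle and lowered the lid at about 0.4 rad/s until it seated.

**Last checks:**
- The lid-top tilt measured under 0.001 rad.
- The clamp was within about 0.2 mm along the slot of its starting position.
- The mug, puppet and hex key looked unmoved in both pictures.
- The gripper was free with no contact force.

**Readings that were off:**
- **Lifting arc:** my first arc was too tight, and partway up (about 0.74 rad, stay still slack) about 30 N built up along the lid's radius. I corrected it there, and the clamp did not move.
- **Seating push:** I pressed down with about 20 N for a moment as the lid seated on the case.
- **Puppet detection:** in the last top view the network placed the puppet on the hex key, because the arm was partly covering the puppet. The side view put the puppet within about 2 mm of where it started.

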